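# Uncap the cutters and key on the laser tool setter

### The arm

A 6-joint arm with a two-finger parallel gripper is mounted at the origin on the work surface. World frame = base frame: x ahead of the robot, y to its left, z up, the work surface at z = 0. Lengths are in m, angles in rad, forces in N, time in s.
With the tool pointing down it reaches from about 0.375 to 0.9 m from the base axis. Payload 3.1 kg.
Tool frame: the origin (TCP) lies midway between the tips of the shut fingers; the grasp point (between the pads) lies robot.grip_point_offset behind it (robot.grip_point_offset is the distance from the TCP to the grasp point, in m); z points along the fingers, y is the direction in which the jaws open and shut (so a half turn about z gives the same grasp; the last joint's range is limited). The gripper opens to 87 mm and grips with 3 to 60 N. Pads are 19 mm wide; open, the fingers measure 117 mm over their backs; the gripper's body (75 mm by 190 mm) begins 51 mm behind the grasp point.
Start: joints at [-1.389, 0.527, 1.433, -0, 1.181, -0.178], TCP at [0.221, -0.585, 0.223] pointing down, gripper open.
Joint ranges: [-3.08, 3.08], [-0.75, 2.2], [0.22, 2.44], [-1.43, 4.57], [0, 2.65], [-2.85, 2.85]. Speed limits (rad/s): [2.79, 2.79, 3.14, 3.14, 3.14, 3.14].

### API

Orientations are given as a unit quaternion [x, y, z, w].
In Python, from rig import robot, cams, hand_in gives the robot as it stands. The module is installed in compiled form; this text tells all that it offers.
- The arm moves only by the tool send_rows, never from a script. Its argument "steps" is one flat list of numbers, 5 for each row, row after row: the finger opening in m, from 0 to 0.087, then the shift along the tool's x, y, z in m, then the turn about the tool's z in rad. A call has 1 to 8 rows; each row is the pose to reach, as a shift and turn from the pose measured when the call began, along the tool's axes at that moment; what a row does not reach only later rows make up. A row lasts 1/8 s, in which the tool goes at most 62.5 mm and 10.7 degrees, less where a joint would pass 70% of its speed; a pose out of reach is approached as far as the arm can. A call with a gripper value outside its range is refused whole. The fingers move at their own pace and stop on an object; "force" is the grip in N (left out, the last holds). Time passes only in rows, so rows that repeat a pose let the fingers close. It gives the time, the measured TCP pose, the force and the opening at its end, in the units of the state.
- robot.get_obs(): the state, without advancing time (a new reading comes with each control period).
- cams.camera(name): name is "side" or "top"; returns a dict with "color" (420x560x3 uint8, red, green, blue), "range_z" (420x560 float32, m along the optical axis (not along the pixel's ray), 0 where there is no reading), "intrinsics" (3x3 intrinsics, pixels), "extrinsics" (4x4, takes a point from camera to world coordinates). Camera axes: x right, y down, z forward; pixel columns grow to the right and rows downward; lengths in m; the calibration is good to about 2 mm. A picture is of the moment at which its call begins.
- hand_in(): hands the job in, once; it reports no verdict.
The state is a dict: "time": time; "q": joint angles; "joint_velocities": joint speeds; "joint_torque": joint torques, N m; "position": TCP position; "tool_rot": TCP orientation; "ft_force": force on the tool from outside, world axes, zero at the start; "moment": the same for the moment, N m; "grip_width": finger opening in m.
Only numpy, scipy, OpenCV 4.12 (cv2) and the standard library are available. Lean on these libraries where they do the work, as an engineer would, in place of code of your own. Each camera call takes 0.05 s, during which the arm holds its last target.

### The job

Get the laser tool setter ready to measure: pull the clipped-on guard cap straight off every cutter that still wears one and put the caps in the steel tray. Only when all the caps are in the tray, take the key out of its block, push it fully home into the key switch on the laser console and turn it clockwise all the way to ON, leaving it in the switch. Keep the fingers off the bare cutters and the arm off the laser gate, and leave the other things on the bench where they are.

Things in the scene. Friction and masses are not known exactly. Their poses are not given: they have to be found in the camera images.
- setter: Laser tool setter, fixed. mm. Origin on the bench under the middle of the row; x away from the robot, y along the row, z up. 6 toolholders, cutter up, at y -140, -84, -28, 28, 84, 140 (for cap0 .. cap5). Each: flange dia 46 up to height 66, shoulder dia 36 at 82 on which a cap's rim sits, collet nut dia 23 up to 102 with a snap ring, cutter dia 10 up to 137. Uncapped ones show the bare steel cutter.
- cutters: The six steel cutters of the setter (fixed, part of it; same origin and axes as the setter). Their edges are delicate: keep the fingers off them.
- laser_gate: The laser gate of the setter: two grey posts 24 x 40 mm, at x = -46 and +46, up to height 182, on a foot 120 x 50; fixed to the setter at its y = +255. Origin on the bench under the gate. A delicate instrument: do not bump it.
- cap0_mid (a point): Centre of guard cap 0: loose white plastic sleeve 34 x 34 x 60 mm tall, 30 g, open below; z points to its closed top. Starts over the cutter of station 0, rim on the shoulder, sides square to the setter. A bead in its rim clicks under the snap ring: pulled straight up it takes about 8 N (up to 12) within the first 12 mm, then is free; clear of the cutter after 56. None: no such cap.
- cap1_mid (a point): Centre of guard cap 1: loose white plastic sleeve 34 x 34 x 60 mm tall, 30 g, open below; z points to its closed top. Starts over the cutter of station 1, rim on the shoulder, sides square to the setter. A bead in its rim clicks under the snap ring: pulled straight up it takes about 8 N (up to 12) within the first 12 mm, then is free; clear of the cutter after 56. None: no such cap.
- cap2_mid (a point): Centre of guard cap 2: loose white plastic sleeve 34 x 34 x 60 mm tall, 30 g, open below; z points to its closed top. Starts over the cutter of station 2, rim on the shoulder, sides square to the setter. A bead in its rim clicks under the snap ring: pulled straight up it takes about 8 N (up to 12) within the first 12 mm, then is free; clear of the cutter after 56. None: no such cap.
- cap3_mid (a point): Centre of guard cap 3: loose white plastic sleeve 34 x 34 x 60 mm tall, 30 g, open below; z points to its closed top. Starts over the cutter of station 3, rim on the shoulder, sides square to the setter. A bead in its rim clicks under the snap ring: pulled straight up it takes about 8 N (up to 12) within the first 12 mm, then is free; clear of the cutter after 56. None: no such cap.
- cap4_mid (a point): Centre of guard cap 4: loose white plastic sleeve 34 x 34 x 60 mm tall, 30 g, open below; z points to its closed top. Starts over the cutter of station 4, rim on the shoulder, sides square to the setter. A bead in its rim clicks under the snap ring: pulled straight up it takes about 8 N (up to 12) within the first 12 mm, then is free; clear of the cutter after 56. None: no such cap.
- cap5_mid (a point): Centre of guard cap 5: loose white plastic sleeve 34 x 34 x 60 mm tall, 30 g, open below; z points to its closed top. Starts over the cutter of station 5, rim on the shoulder, sides square to the setter. A bead in its rim clicks under the snap ring: pulled straight up it takes about 8 N (up to 12) within the first 12 mm, then is free; clear of the cutter after 56. None: no such cap.
- cap_tray: Loose dark steel open tray 240 (x) x 180 (y) x 40 mm high, 0.7 kg, walls and floor 5 thick. Origin under its centre. It stands to the left or to the right of the key block. Guard caps go in here, standing or lying.
- key_grip (a point): Centre of the flat black head of the loose laser key: 30 wide (x), 36 tall (z), 8 thick (y) mm; grip it across the thickness. A neck 14 x 8 is from 18 to 28 below this point, then the brass blade 10 (x) x 4 (y) x 22 long, tip rounded. z points from blade to head. 30 g. Works either way round. It starts upright, blade in the key block.
- key_tip (a point): Tip of the key's blade, 50 mm below key_grip along the key's axis; axes as key_grip.
- key_block: Loose aluminium block 50 x 70 x 30 mm high, 0.6 kg; in the middle of its top a slot 11.2 (x) x 5.2 (y), 24 deep, in which the key stands, its neck on the block's top. Origin under its centre.
- keyway (a point): Centre of the mouth of the keyway, on the upright barrel (dia 25 mm) of the key switch; 88 above the bench, 8 above the console's flat top. z up, out of the switch; x along the keyway at OFF. Slot 11.4 (x) x 5.4 (y), deeper than the blade: fully home, the key's neck rests on the barrel, tip 22 below the mouth.
- console: Grey laser console 140 (x) x 180 (y) x 80 mm high, fixed, on the other side of the key block than the tray. Origin on the bench under its centre. On its top: the key switch at x -10, y -20 and a red stop button, dia 28, 22 tall, at x 35, y 60. White ticks beside the switch: a plain one for OFF, one with a dot for ON.
- keyswitch (a joint): Angle of the key switch, rad: 0 = OFF, 1.05 = ON (stop). It grows as the key is turned clockwise seen from above, about the vertical axis through keyway, against friction of 0.04 N m, and stays where it is left. The blade has about 0.15 rad of play in the keyway.
- wrench_mid (a point): Bystander: a steel open-ended wrench, 180 long, lying at the right edge of the work area; this point is its middle, 6 up. Not part of the job.
- caliper_mid (a point): Bystander: a digital caliper, 200 long, lying beyond the tool setter; this point is its middle, 7 up. Not part of the job.
- chuck_key_mid (a point): Bystander: a T-handled steel chuck key, 95 by 80, lying to the right of the tool setter; this point is its middle, 9 up. Not part of the job.
- alu_block_mid (a point): Bystander: a drilled aluminium block 60 x 45 x 30 to the left of the tool setter; this point is its middle, 15 up. Not part of the job.
- oil_bottle_mid (a point): Bystander: a grey oil bottle 130 tall, beyond the right end of the tool setter; this point is its middle, 50 up. Not part of the job.
- insert_box_mid (a point): Bystander: a cardboard box 90 x 60 x 35, to the left of the tool setter; this point is its middle, 17 up. Not part of the job.
There are look-alikes about, which are no part of the job. Leave any black or blue look-alike of the part that bears cap1_mid alone.

How it is judged:
On the way, in this order (a step that is already met when the one before it is completed fails the run):
1. every guard cap is in the tray (x of cap0_mid in the frame of cap_tray between -0.115 and 0.115 m and y of cap0_mid in the frame of cap_tray between -0.085 and 0.085 m and z of each of cap0_mid, cap1_mid, cap2_mid, cap3_mid, cap4_mid, cap5_mid in the frame of cap_tray below 0.06 m and x of cap1_mid in the frame of cap_tray between -0.115 and 0.115 m and y of cap1_mid in the frame of cap_tray between -0.085 and 0.085 m and x of cap2_mid in the frame of cap_tray between -0.115 and 0.115 m and y of cap2_mid in the frame of cap_tray between -0.085 and 0.085 m and x of cap3_mid in the frame of cap_tray between -0.115 and 0.115 m and y of cap3_mid in the frame of cap_tray between -0.085 and 0.085 m and x of cap4_mid in the frame of cap_tray between -0.115 and 0.115 m and y of cap4_mid in the frame of cap_tray between -0.085 and 0.085 m and x of cap5_mid in the frame of cap_tray between -0.115 and 0.115 m and y of cap5_mid in the frame of cap_tray between -0.085 and 0.085 m), for 0.2 s.
2. the key is fully home in the key switch, still at OFF (z of key_tip in the frame of keyway below -0.018 m and horizontal distance between key_tip and keyway below 0.004 m and angle between key_grip's own z axis and vertical below 0.15 rad and value of joint keyswitch below 0.4 rad), for 0.1 s.
3. the key switch is turned to ON with the key in it (z of key_tip in the frame of keyway below -0.018 m and horizontal distance between key_tip and keyway below 0.004 m and angle between key_grip's own z axis and vertical below 0.15 rad and value of joint keyswitch above 0.93 rad), for 0.2 s.
At the end, for the whole second after the job is handed in: Every guard cap lies or stands at rest in the tray (its centre inside the walls and less than 60 mm above the bench under the tray); the key is home in the key switch (tip at least 18 mm below the mouth, within 4 mm of its axis, tilted less than 0.15 rad) and the switch is at ON (0.93 rad or more) (all of step 1 and all of step 3 and linear speed of each of cap0, cap1, cap2, cap3, cap4, cap5 below 0.03 m/s); the robot touches nothing.
It fails at once if the fingers press on a bare cutter (over 4 N) (contact force between the fingers and cutters above 4 N).
It fails at once if the laser gate is bumped (over 6 N) (contact force between any of the fingers, the arm and laser_gate above 6 N).
It fails at once if another thing on the bench is moved by more than 5 cm (distance of any of wrench_mid, caliper_mid, chuck_key_mid, alu_block_mid, oil_bottle_mid, insert_box_mid from where it was at the start of the episode above 0.05 m).
Of cap0, cap1, cap2, cap3, cap4, cap5 only 4 to 6 are there at a start; the rules pass over those that are not, and their reading is None.
At some moment in a run one of cap_tray, key_block may be knocked a few centimetres aside while the robot is not near it.
It also fails if it takes over 210 s, if anything falls off the work surface, if the arm or the gripper's body presses on something with over 40 N, if the wrist force passes 120 N, or if a joint passes its speed limit or range.

## Working session

There is one attempt and no reset: what is moved stays moved. The work goes in short steps, Python scripts to look and compute and a tool call to move; the robot and the scene stay as the last step left them, time stands still between calls to the robot, and variables do not carry over. Pictures are saved under pics/ and viewed, and the job is handed in when it is done.

Besides the shell and the picture viewer there is one more tool, called after "Request:" by a JSON object that holds its "fn" and its "kwargs". send_rows: Moves the arm, as the interface text tells. Its arguments: {"type":"object","properties":{"steps":{"type":"array","items":{"type":"number"}},"force":{"type":"number"}},"required":["steps"]}

```bash
mkdir -p pics; cat > h.py <<'E'
import numpy as np, cv2
from rig import robot, cams, hand_in
def snap(name,fn,crop=None,scale=1):
    c=cams.camera(name); im=c["color"][:,:,::-1]
    np.savez('/tmp/%s.npz'%name,**c)
    if crop: x0,y0,x1,y1=crop; im=im[y0:y1,x0:x1]
    if scale!=1: im=cv2.resize(im,None,fx=scale,fy=scale,interpolation=cv2.INTER_CUBIC)
    cv2.imwrite('pics/'+fn,im); return c
def pt(c,u,v):
    z=c["range_z"][int(v),int(u)]; K=c["intrinsics"]
    p=np.array([(u-K[0,2])*z/K[0,0],(v-K[1,2])*z/K[1,1],z,1]); return (c["extrinsics"]@p)[:3]
E
python3 - <<'E'
from h import *
o=robot.get_obs(); print(o, robot.grip_point_offset)
for n in("top","side"):
    c=snap(n,n+'0.png'); print(c["intrinsics"],c["extrinsics"].round(3))
E
```

```text
{'time': 0.0, 'q': array([-1.38853123e+00,  5.28479343e-01,  1.43389578e+00, -2.86802954e-06,
        1.18140181e+00, -1.78479550e-01]), 'joint_velocities': array([ 0.0009666 , -0.0003606 ,  0.0004753 , -0.001455  ,  0.00118326,
       -0.00124828]), 'joint_torque': array([ 1.69291252e-04, -4.40045285e+01, -1.76594263e+01,  6.32893690e-02,
        5.82353398e-02, -1.58233565e-04]), 'position': array([ 0.22051071, -0.58402457,  0.22156562]), 'tool_rot': array([ 9.83776283e-01,  1.79396301e-01, -3.39323907e-06, -1.09213534e-03]), 'ft_force': array([-0.02016297,  0.36091765, -0.06034795]), 'moment': array([ 0.02975262,  0.03056877, -0.0399036 ]), 'grip_width': 0.0872105283831497} 0.0187
[[481.09960801   0.         281.24158493]
 [  0.         481.09960801 209.81056979]
 [  0.           0.           1.        ]] [[-0.002 -0.997  0.071  0.489]
 [-1.     0.002 -0.005 -0.014]
 [ 0.005 -0.071 -0.997  1.594]
 [ 0.     0.     0.     1.   ]]
[[525.62961414   0.         280.82830517]
 [  0.         525.62961414 194.33087509]
 [  0.           0.           1.        ]] [[-0.755 -0.479  0.448 -0.055]
 [-0.656  0.566 -0.5    0.688]
 [-0.014 -0.671 -0.741  1.176]
 [ 0.     0.     0.     1.   ]]
```

View pics/top0.png

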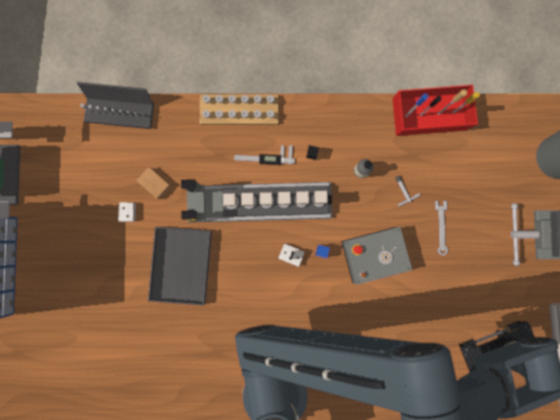

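View pics/side0.png

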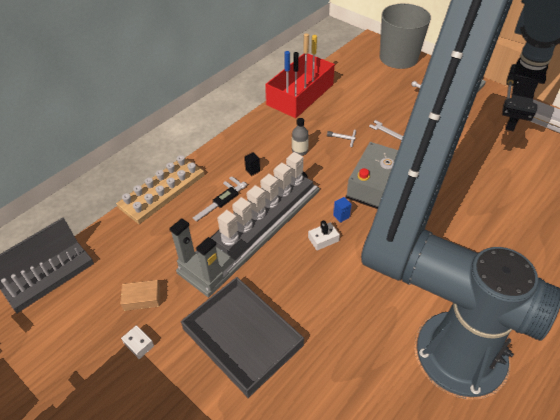

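```bash
python3 - <<'E'
from h import *
a=cv2.imread('pics/top0.png');b=cv2.imread('pics/side0.png')
cv2.imwrite('pics/t1.png',cv2.resize(a[165:295,150:350],None,fx=4,fy=4,interpolation=cv2.INTER_CUBIC))
cv2.imwrite('pics/s1.png',cv2.resize(b[140:290,165:365],None,fx=4,fy=4,interpolation=cv2.INTER_CUBIC))
cv2.imwrite('pics/t2.png',cv2.resize(a[220:300,270:420],None,fx=5,fy=5,interpolation=cv2.INTER_CUBIC))
E
```

```text
(no output)
```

View pics/t1.png

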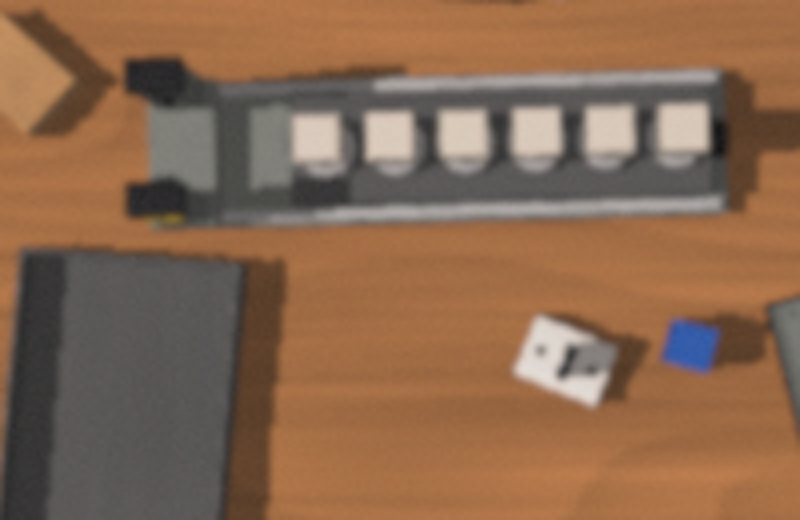

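View pics/s1.png

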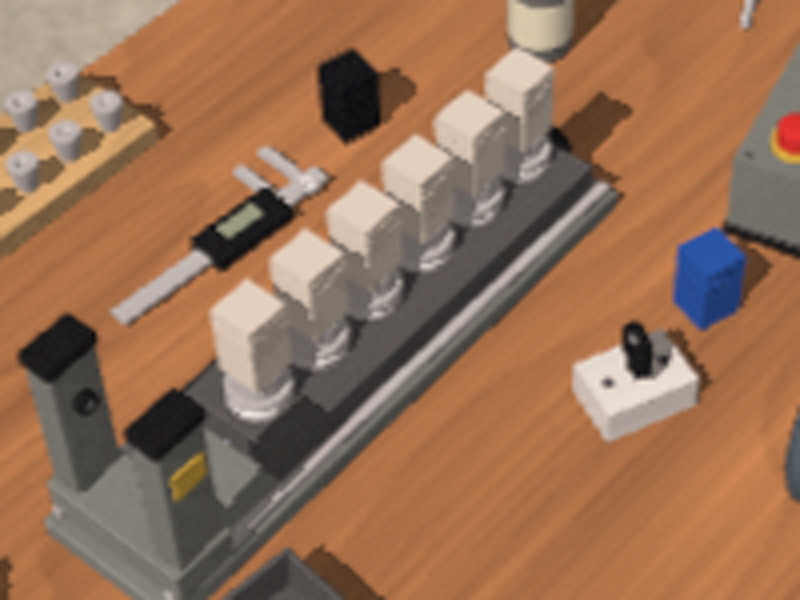

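View pics/t2.png

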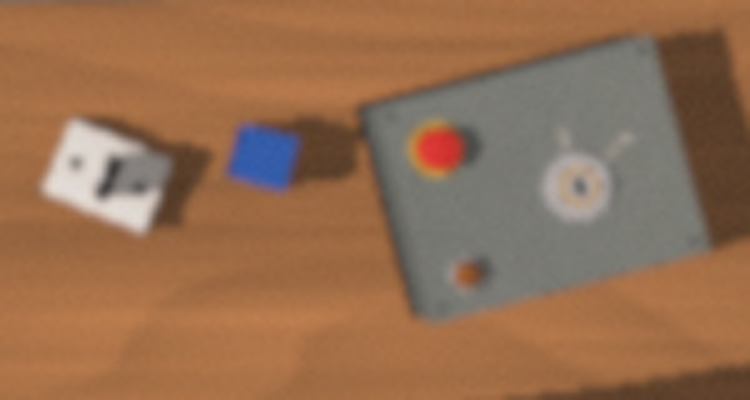

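```bash
cat >> h.py <<'E'
def cloud(c):
    K=c["intrinsics"]; z=c["range_z"]; v,u=np.mgrid[0:z.shape[0],0:z.shape[1]]
    P=np.stack([(u-K[0,2])*z/K[0,0],(v-K[1,2])*z/K[1,1],z,np.ones_like(z)],-1)@c["extrinsics"].T
    return P[...,:3]
def rect(P,m):
    """min-area rect of masked points in world xy"""
    q=P[m][:,:2].astype(np.float32)
    (cx,cy),(w,h),a=cv2.minAreaRect(q*1000); return (round(cx,1),round(cy,1)),(round(w,1),round(h,1)),round(a,2),len(q)
def comps(P,m,minn=30):
    n,l,s,_=cv2.connectedComponentsWithStats(m.astype(np.uint8)); 
    return [(tuple(s[i][:4]),)+rect(P,l==i)+(P[l==i].mean(0).round(4),) for i in range(1,n) if s[i][4]>=minn]
E
python3 - <<'E'
from h import *
c=cams.camera("top"); P=cloud(c); Z=P[...,2]
ok=c["range_z"]>0
roi=np.zeros(Z.shape,bool); roi[165:310,120:420]=1
im=c["color"].astype(int)
print("table z",np.median(Z[ok&roi]))
for lo,hi,nm in((.13,.155,'cap/…'),(.032,.046,'tray walls'),(.022,.034,'blk'),(.074,.084,'console'),(.084,.11,'con parts'),(.17,.2,'gate'),(.045,.075,'key?')):
    print(nm); 
    for r in comps(P,ok&roi&(Z>lo)&(Z<hi),8): print('  ',r)
E
```

```text
table z 0.002302108336777575
cap/…
   ((np.int32(189), np.int32(182), np.int32(9), np.int32(10)), (659.9, 243.5), (13.2, 36.2), 42.53, 29, array([0.6573, 0.246 , 0.1439]))
   ((np.int32(297), np.int32(191), np.int32(12), np.int32(12)), (632.2, -85.8), (33.8, 34.1), 89.0, 140, array([ 0.6317, -0.0859,  0.1418]))
   ((np.int32(315), np.int32(191), np.int32(12), np.int32(12)), (632.6, -140.6), (34.1, 33.7), 1.01, 138, array([ 0.6327, -0.1402,  0.141 ]))
   ((np.int32(223), np.int32(193), np.int32(12), np.int32(12)), (626.0, 138.5), (34.1, 34.4), 1.16, 134, array([0.626 , 0.1377, 0.142 ]))
   ((np.int32(242), np.int32(193), np.int32(12), np.int32(12)), (626.6, 81.3), (34.1, 33.9), 89.71, 140, array([0.6263, 0.0815, 0.1412]))
   ((np.int32(260), np.int32(192), np.int32(12), np.int32(12)), (629.3, 26.5), (33.6, 34.4), 89.82, 138, array([0.6286, 0.0261, 0.1424]))
   ((np.int32(279), np.int32(192), np.int32(11), np.int32(12)), (629.7, -29.7), (30.5, 33.6), 89.9, 130, array([ 0.6295, -0.0296,  0.1414]))
   ((np.int32(197), np.int32(211), np.int32(2), np.int32(8)), (577.7, 231.9), (1.6, 20.8),
[... 7362 characters left out ...]
(np.int32(188), np.int32(184), np.int32(17), np.int32(38)), (622.4, 250.9), (117.3, 51.3), 4.14, 326, array([0.6259, 0.2481, 0.0522]))
   ((np.int32(223), np.int32(185), np.int32(110), np.int32(31)), (629.9, -9.4), (92.5, 352.3), 1.45, 1971, array([ 0.6264, -0.0062,  0.0522]))
   ((np.int32(344), np.int32(241), np.int32(13), np.int32(43)), (431.3, -239.3), (137.5, 4.3), 14.4, 60, array([ 0.43  , -0.2385,  0.062 ]))
   ((np.int32(316), np.int32(245), np.int32(14), np.int32(13)), (466.8, -153.2), (35.0, 34.8), 75.43, 125, array([ 0.467 , -0.1528,  0.0601]))
   ((np.int32(289), np.int32(250), np.int32(6), np.int32(10)), (454.8, -53.7), (8.0, 28.6), 67.11, 18, array([ 0.4543, -0.0531,  0.0702]))
```

```bash
cat >> h.py <<'E'
from scipy.spatial.transform import Rotation as R
def go(*wps):
    """wps: (x,y,z,psi_deg) world targets -> shift in tool axes now + turn"""
    o=robot.get_obs(); r=R.from_quat(o['tool_rot']); M=r.as_matrix(); psi=np.degrees(np.arctan2(M[1,0],M[0,0]))
    print('t',round(o['time'],2),'pos',o['position'].round(4),'psi',round(psi,2),'tilt',round(np.degrees(np.arccos(-M[2,2])),2),'F',o['ft_force'].round(1),'w',round(o['grip_width'],4),'q',o['q'].round(2))
    for w in wps:
        d=M.T@(np.array(w[:3])-o['position']); t=-np.radians((w[3]-psi+180)%360-180)
        print(w,'->',d.round(4),'turn',round(t,3),'dist',round(np.linalg.norm(d),3))
E
python3 - <<'E'
from h import *
go((.35,-.5,.3,91.35),(.55,-.1,.3,91.35),(.6261,.1385,.25,91.35),(.6261,.1385,.099,91.35))
E
```

```text
t 0.15 pos [ 0.2206 -0.5842  0.2218] psi 20.68 tilt 0.1 F [ 0.1  0.5 -0.2] w 0.087 q [-1.39  0.53  1.43 -0.    1.18 -0.18]
(0.35, -0.5, 0.3, 91.35) -> [ 0.1509 -0.0332 -0.0781] turn -1.234 dist 0.173
(0.55, -0.1, 0.3, 91.35) -> [ 0.4792 -0.3368 -0.0775] turn -1.234 dist 0.591
(0.6261, 0.1385, 0.25, 91.35) -> [ 0.6346 -0.533  -0.0272] turn -1.234 dist 0.829
(0.6261, 0.1385, 0.099, 91.35) -> [ 0.6346 -0.5328  0.1238] turn -1.234 dist 0.838
```

Request:
{"fn": "send_rows", "kwargs": {"steps": [0.087,0.05,-0.01,-0.078,-0.15,0.087,0.11,-0.04,-0.078,-0.32,0.087,0.16,-0.075,-0.078,-0.5,0.087,0.21,-0.11,-0.078,-0.66,0.087,0.26,-0.15,-0.078,-0.82,0.087,0.31,-0.19,-0.078,-0.98,0.087,0.36,-0.23,-0.078,-1.12,0.087,0.41,-0.27,-0.078,-1.234], "force": 40}}

```text
time: 1.15
position: [0.496, -0.2078, 0.3002]
tool_rot: [0.697, 0.717, 0.0, -0.001]
ft_force: [0.5, 0.2, 0.4]
grip_width: 0.0869
```

```bash
python3 - <<'E'
from h import *
go((.6261,.1385,.25,91.35),(.6261,.1385,.099,91.35))
E
```

```text
t 1.15 pos [ 0.496  -0.2078  0.3002] psi 91.59 tilt 0.1 F [0.5 0.2 0.4] w 0.0869 q [-0.61  0.32  1.55  0.    1.27 -0.63]
(0.6261, 0.1385, 0.25, 91.35) -> [0.3425 0.1396 0.0508] turn 0.004 dist 0.373
(0.6261, 0.1385, 0.099, 91.35) -> [0.3423 0.1397 0.2018] turn 0.004 dist 0.421
```

Request:
{"fn": "send_rows", "kwargs": {"steps": [0.087,0.055,0.022,0.01,0.004,0.087,0.11,0.045,0.02,0.004,0.087,0.165,0.067,0.03,0.004,0.087,0.22,0.09,0.04,0.004,0.087,0.275,0.112,0.05,0.004,0.087,0.325,0.132,0.05,0.004,0.087,0.3425,0.1396,0.05,0.004,0.087,0.3425,0.1396,0.05,0.004]}}

```text
time: 2.15
position: [0.6259, 0.1392, 0.2503]
tool_rot: [0.698, 0.716, -0.0, -0.001]
ft_force: [-0.3, -0.5, -0.0]
grip_width: 0.0871
```

```bash
python3 - <<'E'
from h import *
go((.6261,.1385,.099,91.35))
E
```

```text
t 2.15 pos [0.6259 0.1392 0.2503] psi 91.48 tilt 0.09 F [-0.3 -0.5 -0. ] w 0.0871 q [0.04 0.52 1.36 0.   1.26 0.02]
(0.6261, 0.1385, 0.099, 91.35) -> [-0.0009  0.0003  0.1513] turn 0.002 dist 0.151
```

Descend, close over 4 rows.

Request:
{"fn": "send_rows", "kwargs": {"steps": [0.087,-0.001,0,0.06,0.002,0.087,-0.001,0,0.11,0.002,0.087,-0.001,0,0.14,0.002,0.087,-0.001,0,0.151,0.002,0.03,-0.001,0,0.151,0.002,0.03,-0.001,0,0.151,0.002,0.03,-0.001,0,0.151,0.002,0.03,-0.001,0,0.151,0.002], "force": 40}}

```text
time: 3.15
position: [0.6263, 0.1385, 0.1003]
tool_rot: [0.699, 0.716, 0.001, -0.0]
ft_force: [0.7, -0.4, 0.1]
grip_width: 0.0549
```

```bash
python3 - <<'E'
from h import *
go((.6261,.1385,.099,91.35))
c=snap("side","s2.png",(180,100,380,290),4)
E
```

```text
t 3.15 pos [0.6263 0.1385 0.1003] psi 91.38 tilt 0.07 F [ 0.7 -0.4  0.1] w 0.0549 q [0.04 0.7  1.49 0.   0.95 0.02]
(0.6261, 0.1385, 0.099, 91.35) -> [ 0.     -0.0002  0.0013] turn 0.001 dist 0.001
```

View pics/s2.png

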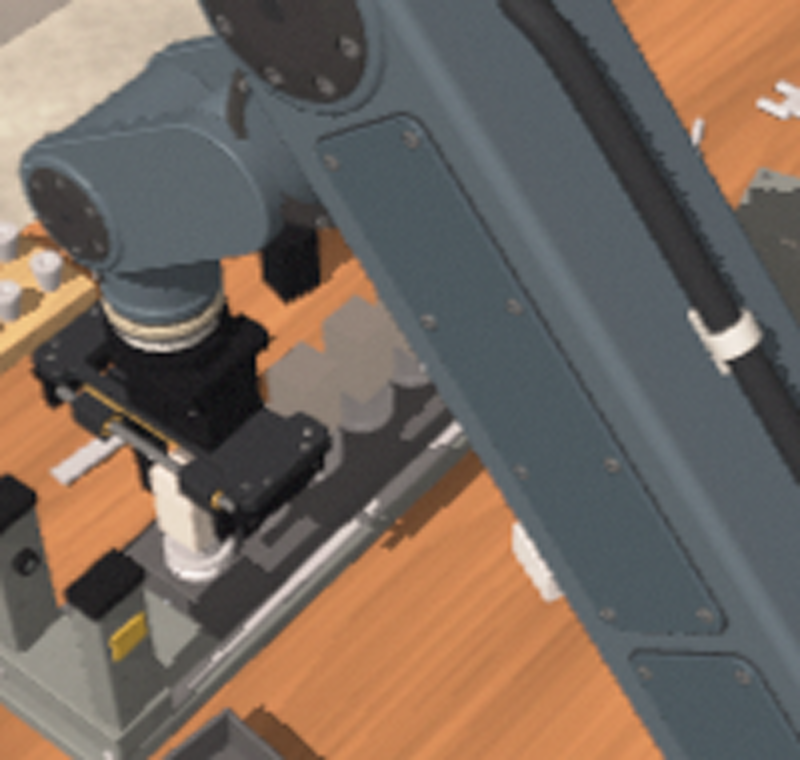

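The fingers straddle cap5 (about 185,510 in the crop), clear of the gate. I'll finish closing and then pull straight up.

Request:
{"fn": "send_rows", "kwargs": {"steps": [0.028,0,0,0,0,0.028,0,0,0,0,0.028,0,0,0,0,0.028,0,0,0,0,0.028,0,0,-0.004,0,0.028,0,0,-0.008,0,0.028,0,0,-0.012,0,0.028,0,0,-0.016,0], "force": 40}}

```text
time: 4.2
position: [0.6263, 0.1384, 0.1169]
tool_rot: [0.699, 0.716, 0.001, -0.0]
ft_force: [-0.3, -0.3, -1.3]
grip_width: 0.0338
```

```bash
python3 - <<'E'
from h import *
# tray cells world
c0=np.array([.4213,.3069]); th=np.radians(-4.6)
for lx in(-62,6):
  for ly in(-56,0,56): print(lx,ly,(c0+np.array([[np.cos(th),-np.sin(th)],[np.sin(th),np.cos(th)]])@np.array([lx,ly])/1000).round(4))
go((.6263,.1385,.24,91.35))
E
```

```text
-62 -56 [0.355  0.2561]
-62 0 [0.3595 0.3119]
-62 56 [0.364  0.3677]
6 -56 [0.4228 0.2506]
6 0 [0.4273 0.3064]
6 56 [0.4318 0.3622]
t 4.2 pos [0.6263 0.1384 0.1169] psi 91.38 tilt 0.08 F [-0.3 -0.3 -1.3] w 0.0338 q [0.04 0.67 1.48 0.   0.99 0.02]
(0.6263, 0.1385, 0.24, 91.35) -> [ 2.000e-04  1.000e-04 -1.231e-01] turn 0.0 dist 0.123
```

Request:
{"fn": "send_rows", "kwargs": {"steps": [0.028,0,0,-0.05,0,0.028,0,0,-0.1,0,0.028,0,0,-0.123,0,0.028,0.04,-0.03,-0.123,0,0.028,0.08,-0.07,-0.123,0.03,0.028,0.12,-0.11,-0.123,0.06,0.028,0.16,-0.15,-0.123,0.08,0.028,0.2,-0.185,-0.123,0.1]}}

```text
time: 5.2
position: [0.4355, 0.3351, 0.2413]
tool_rot: [0.734, 0.679, 0.002, 0.0]
ft_force: [-0.1, 0.7, -0.8]
grip_width: 0.0337
```

```bash
python3 - <<'E'
from h import *
go((.4318,.3622,.24,85.4),(.4318,.3622,.026,85.4))
E
```

```text
t 5.2 pos [0.4355 0.3351 0.2413] psi 85.61 tilt 0.23 F [-0.1  0.7 -0.8] w 0.0337 q [0.45 0.4  1.6  0.   1.13 0.53]
(0.4318, 0.3622, 0.24, 85.4) -> [ 0.0267 -0.0058  0.0013] turn 0.004 dist 0.027
(0.4318, 0.3622, 0.026, 85.4) -> [ 0.0261 -0.0064  0.2153] turn 0.004 dist 0.217
```

Request:
{"fn": "send_rows", "kwargs": {"steps": [0.028,0.026,-0.006,0.03,0.004,0.028,0.026,-0.006,0.09,0.004,0.028,0.026,-0.006,0.15,0.004,0.028,0.026,-0.006,0.19,0.004,0.028,0.026,-0.006,0.208,0.004,0.028,0.026,-0.006,0.2145,0.004,0.028,0.026,-0.006,0.2145,0.004,0.046,0.026,-0.006,0.2145,0.004]}}

```text
time: 6.2
position: [0.4335, 0.3627, 0.0285]
tool_rot: [0.735, 0.678, 0.004, 0.001]
ft_force: [-0.3, -0.0, -0.4]
grip_width: 0.038
```

Request:
{"fn": "send_rows", "kwargs": {"steps": [0.046,0,0,0,0,0.046,0,0,0,0,0.046,0,0,-0.03,0,0.046,0,0,-0.09,0,0.06,0,0,-0.15,0,0.06,0,0,-0.21,0,0.06,-0.03,0.03,-0.21,0,0.06,-0.06,0.06,-0.21,-0.02]}}

```text
time: 7.2
position: [0.4877, 0.2971, 0.2403]
tool_rot: [0.727, 0.686, 0.005, 0.001]
ft_force: [0.7, 0.1, 0.1]
grip_width: 0.0597
```

```bash
python3 - <<'E'
from h import *
go((.6274,.0825,.24,91.35),(.6274,.0825,.099,91.35))
c=snap("top","t3.png",(130,170,330,320),4)
E
```

```text
t 7.2 pos [0.4877 0.2971 0.2403] psi 86.66 tilt 0.62 F [0.7 0.1 0.1] w 0.0597 q [0.35 0.43 1.56 0.   1.14 0.41]
(0.6274, 0.0825, 0.24, 91.35) -> [-0.206   0.152   0.0005] turn -0.082 dist 0.256
(0.6274, 0.0825, 0.099, 91.35) -> [-0.2068  0.1507  0.1415] turn -0.082 dist 0.292
```

View pics/t3.png

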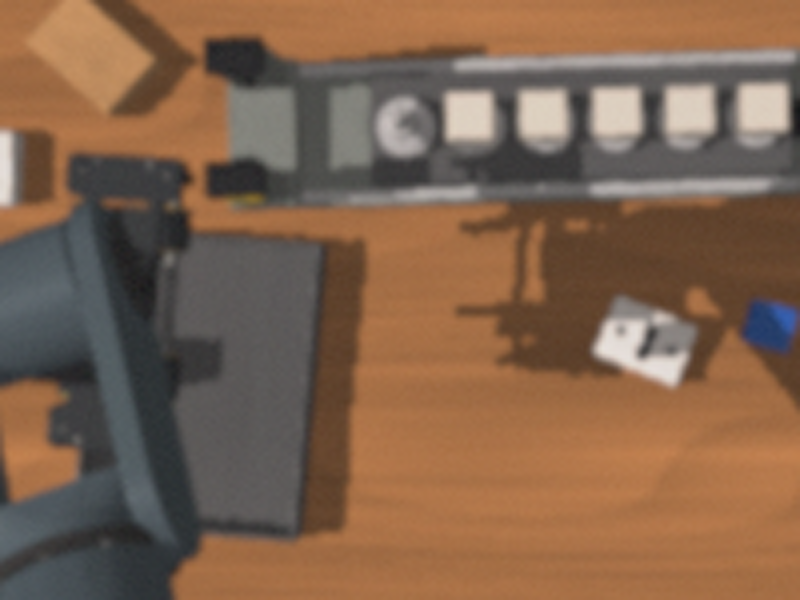

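Request:
{"fn": "send_rows", "kwargs": {"steps": [0.06,-0.05,0.037,0,-0.02,0.06,-0.1,0.074,0,-0.04,0.06,-0.15,0.11,0,-0.06,0.06,-0.19,0.14,0,-0.082,0.06,-0.206,0.152,0,-0.082,0.06,-0.2065,0.152,0.03,-0.082,0.06,-0.2065,0.151,0.05,-0.082,0.06,-0.2065,0.151,0.05,-0.082]}}

```text
time: 8.25
position: [0.6282, 0.0784, 0.1893]
tool_rot: [0.7, 0.715, 0.003, 0.002]
ft_force: [1.1, 0.2, 0.2]
grip_width: 0.0601
```

```bash
python3 - <<'E'
from h import *
go((.6274,.0825,.099,91.35))
E
```

```text
t 8.25 pos [0.6282 0.0784 0.1893] psi 91.21 tilt 0.42 F [1.1 0.2 0.2] w 0.0601 q [-0.05  0.57  1.45  0.    1.11 -0.08]
(0.6274, 0.0825, 0.099, 91.35) -> [ 0.0039 -0.0014  0.0903] turn -0.003 dist 0.09
```

Request:
{"fn": "send_rows", "kwargs": {"steps": [0.06,0.004,-0.001,0.04,-0.003,0.06,0.004,-0.001,0.075,-0.003,0.06,0.004,-0.001,0.09,-0.003,0.06,0.004,-0.001,0.09,-0.003,0.028,0.004,-0.001,0.09,-0.003,0.028,0.004,-0.001,0.09,-0.003,0.028,0.004,-0.001,0.09,-0.003,0.028,0.004,-0.001,0.09,-0.003]}}

```text
time: 9.25
position: [0.6274, 0.0825, 0.1]
tool_rot: [0.699, 0.716, 0.003, 0.002]
ft_force: [-1.7, -0.4, 4.1]
grip_width: 0.0336
```

Request:
{"fn": "send_rows", "kwargs": {"steps": [0.028,0,0,0,0,0.028,0,0,0,0,0.028,0,0,-0.004,0,0.028,0,0,-0.008,0,0.028,0,0,-0.012,0,0.028,0,0,-0.016,0,0.028,0,0,-0.06,0,0.028,0,0,-0.12,0]}}

```text
time: 10.25
position: [0.6259, 0.0823, 0.2203]
tool_rot: [0.699, 0.716, 0.002, 0.001]
ft_force: [0.5, -0.7, 0.4]
grip_width: 0.0339
```

```bash
python3 - <<'E'
from h import *
go((.6274,.0825,.24,91.35),(.4273,.3064,.24,85.4),(.4273,.3064,.026,85.4))
c=snap("top","t4.png",(130,170,330,320),4)
E
```

```text
t 10.25 pos [0.6259 0.0823 0.2203] psi 91.37 tilt 0.25 F [ 0.5 -0.7  0.4] w 0.0339 q [-0.05  0.54  1.42  0.    1.18 -0.07]
(0.6274, 0.0825, 0.24, 91.35) -> [ 0.0002  0.0016 -0.0197] turn 0.0 dist 0.02
(0.4273, 0.3064, 0.24, 85.4) -> [ 0.2289 -0.1931 -0.0199] turn 0.104 dist 0.3
(0.4273, 0.3064, 0.026, 85.4) -> [ 0.2284 -0.1939  0.1941] turn 0.104 dist 0.357
```

View pics/t4.png

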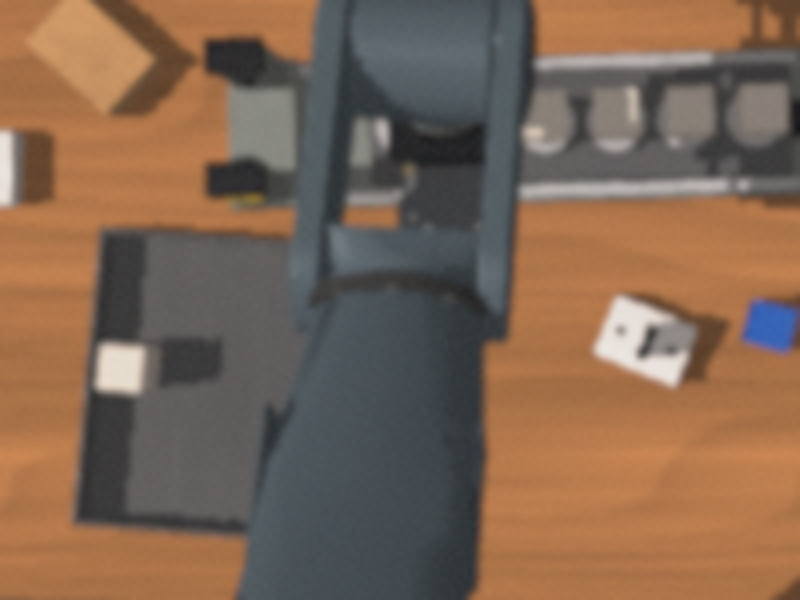

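Cap5 stands in the tray at (120,367) and cap4 is lifted. The tray hasn't moved.

Request:
{"fn": "send_rows", "kwargs": {"steps": [0.028,0.01,-0.01,-0.02,0,0.028,0.045,-0.045,-0.02,0.02,0.028,0.085,-0.085,-0.02,0.05,0.028,0.13,-0.125,-0.02,0.07,0.028,0.175,-0.165,-0.02,0.09,0.028,0.21,-0.19,-0.02,0.104,0.028,0.2285,-0.1935,0,0.104,0.028,0.2285,-0.1935,0.02,0.104]}}

```text
time: 11.3
position: [0.4331, 0.308, 0.2078]
tool_rot: [0.734, 0.679, 0.011, 0.008]
ft_force: [0.0, -0.1, -0.9]
grip_width: 0.0339
```

```bash
python3 - <<'E'
from h import *
go((.4273,.3064,.026,85.4))
E
```

```text
t 11.3 pos [0.4331 0.308  0.2078] psi 85.61 tilt 1.5 F [ 0.  -0.1 -0.9] w 0.0339 q [ 0.41  0.41  1.7  -0.01  1.    0.49]
(0.4273, 0.3064, 0.026, 85.4) -> [-0.0031 -0.0103  0.1815] turn 0.004 dist 0.182
```

Request:
{"fn": "send_rows", "kwargs": {"steps": [0.028,-0.003,-0.008,0.05,0.004,0.028,-0.003,-0.009,0.1,0.004,0.028,-0.003,-0.0103,0.14,0.004,0.028,-0.003,-0.0103,0.165,0.004,0.028,-0.003,-0.0103,0.178,0.004,0.028,-0.003,-0.0103,0.181,0.004,0.028,-0.003,-0.0103,0.181,0.004,0.028,-0.003,-0.0103,0.181,0.004]}}

```text
time: 12.3
position: [0.428, 0.3068, 0.0276]
tool_rot: [0.735, 0.678, 0.012, 0.008]
ft_force: [-0.0, -0.1, -0.3]
grip_width: 0.0336
```

```bash
python3 - <<'E'
from h import *
go((.4273,.3064,.026,85.4))
E
```

```text
t 12.3 pos [0.428  0.3068 0.0276] psi 85.39 tilt 1.63 F [-0.  -0.1 -0.3] w 0.0336 q [ 0.41  0.71  1.84 -0.01  0.57  0.51]
(0.4273, 0.3064, 0.026, 85.4) -> [-0.0005 -0.0007  0.0016] turn -0.0 dist 0.002
```

Request:
{"fn": "send_rows", "kwargs": {"steps": [0.046,0,0,0,0,0.046,0,0,0,0,0.046,0,0,0,0,0.046,0,0,-0.05,0,0.06,0,0,-0.11,0,0.06,0,0,-0.17,0,0.06,0,0,-0.21,0,0.06,0,0,-0.21,0]}}

```text
time: 13.3
position: [0.424, 0.3069, 0.2411]
tool_rot: [0.735, 0.678, 0.016, 0.009]
ft_force: [0.2, 0.2, -0.5]
grip_width: 0.0597
```

```bash
sed -i "s/    for w in wps:/    print('zaxis',M[:2,2].round(4))\n    for w in wps:/" h.py; python3 - <<'E'
from h import *
go((.6287,.0265,.24,91.35))
E
```

```text
t 13.3 pos [0.424  0.3069 0.2411] psi 85.4 tilt 2.11 F [ 0.2  0.2 -0.5] w 0.0597 q [ 0.42  0.35  1.69 -0.01  1.06  0.5 ]
zaxis [0.0359 0.0078]
(0.6287, 0.0265, 0.24, 91.35) -> [-0.263   0.2264  0.0063] turn -0.104 dist 0.347
```

Request:
{"fn": "send_rows", "kwargs": {"steps": [0.06,-0.04,0.035,0.001,-0.02,0.06,-0.085,0.073,0.002,-0.04,0.06,-0.13,0.112,0.003,-0.06,0.06,-0.175,0.15,0.004,-0.08,0.06,-0.22,0.19,0.005,-0.104,0.06,-0.25,0.216,0.006,-0.104,0.06,-0.263,0.2264,0.006,-0.104,0.06,-0.263,0.2264,0.006,-0.104]}}

```text
time: 14.3
position: [0.6279, 0.0264, 0.2388]
tool_rot: [0.699, 0.715, 0.015, 0.009]
ft_force: [-0.4, 0.8, 0.8]
grip_width: 0.06
```

```bash
python3 - <<'E'
from h import *
go((.6287,.0265,.24,91.35))
E
```

```text
t 14.3 pos [0.6279 0.0264 0.2388] psi 91.28 tilt 1.95 F [-0.4  0.8  0.8] w 0.06 q [-0.14  0.5   1.43  0.01  1.18 -0.17]
zaxis [0.0329 0.0087]
(0.6287, 0.0265, 0.24, 91.35) -> [ 0.0001  0.0008 -0.0012] turn -0.001 dist 0.001
```

Request:
{"fn": "send_rows", "kwargs": {"steps": [0.06,0,0,0,0,0.06,0,0,0,0]}}

```text
time: 14.55
position: [0.6268, 0.028, 0.2387]
tool_rot: [0.698, 0.715, 0.014, 0.008]
ft_force: [0.1, -0.4, -0.5]
grip_width: 0.0602
```

```bash
python3 - <<'E'
from h import *
go((.6287,.0265,.16,91.35),(.6287,.0265,.099,91.35))
E
```

```text
t 14.55 pos [0.6268 0.028  0.2387] psi 91.39 tilt 1.89 F [ 0.1 -0.4 -0.5] w 0.0602 q [-0.14  0.5   1.43  0.01  1.18 -0.17]
zaxis [0.0318 0.0092]
(0.6287, 0.0265, 0.16, 91.35) -> [-0.0022 -0.0006  0.0787] turn 0.001 dist 0.079
(0.6287, 0.0265, 0.099, 91.35) -> [-0.0027 -0.0026  0.1397] turn 0.001 dist 0.14
```

Request:
{"fn": "send_rows", "kwargs": {"steps": [0.06,0,-0.05,0,0,0.06,0,-0.1,0,0,0.06,0,-0.12,0,0,0.06,0,-0.12,0,0,0.06,0,-0.12,0,0,0.06,0,-0.12,0,0,0.06,0,-0.06,0,0,0.06,0,0,0,0]}}

```text
time: 15.55
position: [0.6287, 0.0281, 0.2387]
tool_rot: [0.698, 0.715, 0.015, 0.008]
ft_force: [1.1, -0.8, 0.4]
grip_width: 0.0598
```

Request:
{"fn": "send_rows", "kwargs": {"steps": [0.06,0,0,0,0,0.06,0,0,0,0,0.06,0,0,0,0,0.06,0,0,0,0]}}

```text
time: 16.05
position: [0.6277, 0.0282, 0.2389]
tool_rot: [0.699, 0.715, 0.014, 0.008]
ft_force: [-0.5, -0.4, -0.2]
grip_width: 0.0599
```

```bash
python3 - <<'E'
from h import *
go((.6287,.0265,.16,91.35),(.6287,.0265,.099,91.35))
E
```

```text
t 16.05 pos [0.6277 0.0282 0.2389] psi 91.38 tilt 1.89 F [-0.5 -0.4 -0.2] w 0.0599 q [-0.14  0.5   1.43  0.01  1.18 -0.17]
zaxis [0.0317 0.0091]
(0.6287, 0.0265, 0.16, 91.35) -> [-0.0023 -0.0016  0.0789] turn 0.0 dist 0.079
(0.6287, 0.0265, 0.099, 91.35) -> [-0.0028 -0.0035  0.1398] turn 0.0 dist 0.14
```

Request:
{"fn": "send_rows", "kwargs": {"steps": [0.06,-0.0023,-0.0016,0.03,0,0.06,-0.0023,-0.0016,0.06,0]}}

```text
time: 16.3
position: [0.6278, 0.0262, 0.1792]
tool_rot: [0.699, 0.715, 0.015, 0.009]
ft_force: [0.0, -0.6, -0.9]
grip_width: 0.0598
```

```bash
python3 - <<'E'
from h import *
go((.6287,.0265,.16,91.35),(.6287,.0265,.099,91.35))
print(robot.get_obs()['joint_velocities'].round(2))
E
```

```text
t 16.3 pos [0.6278 0.0262 0.1792] psi 91.37 tilt 1.98 F [ 0.  -0.6 -0.9] w 0.0598 q [-0.14  0.57  1.49  0.02  1.05 -0.17]
zaxis [0.0334 0.0088]
(0.6287, 0.0265, 0.16, 91.35) -> [0.0001 0.0002 0.0193] turn 0.0 dist 0.019
(0.6287, 0.0265, 0.099, 91.35) -> [-0.0004 -0.0018  0.0802] turn 0.0 dist 0.08
[ 0.01  0.3   0.21  0.01 -0.5  -0.  ]
```

Request:
{"fn": "send_rows", "kwargs": {"steps": [0.06,0,0,-0.06,0]}}

```text
time: 16.42
position: [0.6192, 0.0262, 0.228]
tool_rot: [0.699, 0.715, 0.007, -0.001]
ft_force: [0.2, -0.6, 1.0]
grip_width: 0.06
```

Request:
{"fn": "send_rows", "kwargs": {"steps": [0.06,0,0,-0.06,0]}}

```text
time: 16.55
position: [0.6179, 0.0255, 0.2879]
tool_rot: [0.699, 0.715, 0.006, -0.003]
ft_force: [-0.0, -0.8, -0.5]
grip_width: 0.0597
```

Request:
{"fn": "send_rows", "kwargs": {"steps": [0.06,0,0,-0.06,0]}}

```text
time: 16.68
position: [0.6163, 0.0248, 0.3486]
tool_rot: [0.699, 0.715, 0.005, -0.004]
ft_force: [1.0, -0.5, -0.3]
grip_width: 0.06
```

```bash
python3 - <<'E'
from h import *
go((.6287,.0265,.16,91.35),(.6287,.0265,.099,91.35))
print(robot.get_obs()['joint_velocities'].round(2))
E
```

```text
t 16.68 pos [0.6163 0.0248 0.3486] psi 91.3 tilt 0.77 F [ 1.  -0.5 -0.3] w 0.06 q [-0.15  0.4   1.29  0.01  1.45 -0.17]
zaxis [0.0018 0.0133]
(0.6287, 0.0265, 0.16, 91.35) -> [-0.0011  0.012   0.1886] turn -0.001 dist 0.189
(0.6287, 0.0265, 0.099, 91.35) -> [-0.0019  0.0119  0.2496] turn -0.001 dist 0.25
[-0.01 -0.38 -0.72 -0.    1.09  0.  ]
```

Request:
{"fn": "send_rows", "kwargs": {"steps": [0.06,-0.0005,0.004,0.04,0,0.06,-0.001,0.008,0.09,0,0.06,-0.001,0.012,0.14,0,0.06,-0.001,0.012,0.18,0,0.06,-0.0015,0.012,0.22,0,0.06,-0.0019,0.0119,0.243,0,0.06,-0.0019,0.0119,0.2496,0,0.06,-0.0019,0.0119,0.2496,0]}}

```text
time: 17.68
position: [0.6289, 0.0264, 0.0995]
tool_rot: [0.699, 0.715, 0.006, -0.004]
ft_force: [0.3, 0.5, 0.5]
grip_width: 0.0602
```

```bash
python3 - <<'E'
from h import *
go((.6287,.0265,.099,91.35))
E
```

```text
t 17.68 pos [0.6289 0.0264 0.0995] psi 91.3 tilt 0.77 F [0.3 0.5 0.5] w 0.0602 q [-0.14  0.68  1.52  0.02  0.93 -0.17]
zaxis [0.0023 0.0132]
(0.6287, 0.0265, 0.099, 91.35) -> [ 0.0001 -0.0002  0.0005] turn -0.001 dist 0.0
```

Grip and pull cap3.

Request:
{"fn": "send_rows", "kwargs": {"steps": [0.028,0,0,0,0,0.028,0,0,0,0,0.028,0,0,0,0,0.028,0,0,0,0,0.028,0,0,-0.004,0,0.028,0,0,-0.008,0,0.028,0,0,-0.012,0,0.028,0,0,-0.016,0]}}

```text
time: 18.68
position: [0.6292, 0.0262, 0.1164]
tool_rot: [0.699, 0.715, 0.006, -0.003]
ft_force: [-0.1, 0.7, 0.4]
grip_width: 0.0338
```

Request:
{"fn": "send_rows", "kwargs": {"steps": [0.028,0,0,-0.03,0,0.028,0,0,-0.07,0,0.028,0,0,-0.11,0,0.028,0,0,-0.125,0,0.028,0,0,-0.125,0,0.028,0,0,-0.125,0]}}

```text
time: 19.42
position: [0.6276, 0.0247, 0.2397]
tool_rot: [0.699, 0.715, 0.005, -0.005]
ft_force: [-0.3, -0.4, -0.3]
grip_width: 0.0336
```

```bash
python3 - <<'E'
from h import *
go((.4228,.2506,.24,85.4),(.4228,.2506,.027,85.4))
c=cams.camera("top"); P=cloud(c); m=(P[...,2]>.032)&(P[...,2]<.046); m[:226]=0;m[:,:140]=0;m[310:]=0;m[:,215:]=0
for r in comps(P,m,20): print(r)
E
```

```text
t 19.43 pos [0.6276 0.0247 0.2397] psi 91.3 tilt 0.78 F [-0.3 -0.4 -0.3] w 0.0336 q [-0.14  0.51  1.41  0.01  1.22 -0.17]
zaxis [-0.0001  0.0135]
(0.4228, 0.2506, 0.24, 85.4) -> [ 0.2305 -0.1996  0.0027] turn 0.103 dist 0.305
(0.4228, 0.2506, 0.027, 85.4) -> [ 0.2276 -0.1997  0.2157] turn 0.103 dist 0.372
((np.int32(148), np.int32(226), np.int32(63), np.int32(79)), (421.3, 307.0), (181.1, 240.4), 85.41, 448, array([0.4189, 0.3087, 0.0391]))
```

Request:
{"fn": "send_rows", "kwargs": {"steps": [0.028,0.035,-0.03,0,0.015,0.028,0.08,-0.07,0,0.035,0.028,0.125,-0.108,0,0.055,0.028,0.165,-0.143,0,0.075,0.028,0.205,-0.178,0,0.09,0.028,0.226,-0.196,0.002,0.103,0.028,0.2305,-0.1996,0.003,0.103,0.028,0.2305,-0.1996,0.003,0.103]}}

```text
time: 20.48
position: [0.423, 0.2503, 0.2389]
tool_rot: [0.735, 0.678, 0.004, -0.005]
ft_force: [0.6, -0.1, 0.3]
grip_width: 0.0337
```

```bash
python3 - <<'E'
from h import *
go((.4228,.2506,.027,85.4))
E
```

```text
t 20.48 pos [0.423  0.2503 0.2389] psi 85.43 tilt 0.74 F [ 0.6 -0.1  0.3] w 0.0337 q [0.3  0.32 1.74 0.01 1.07 0.37]
zaxis [-0.0014  0.0128]
(0.4228, 0.2506, 0.027, 85.4) -> [-0.0024  0.0003  0.2119] turn 0.001 dist 0.212
```

Request:
{"fn": "send_rows", "kwargs": {"steps": [0.028,-0.0005,0,0.05,0,0.028,-0.001,0,0.1,0,0.028,-0.0015,0,0.15,0,0.028,-0.002,0,0.185,0,0.028,-0.0024,0,0.205,0,0.028,-0.0024,0,0.212,0,0.028,-0.0024,0,0.212,0,0.046,-0.0024,0,0.212,0]}}

```text
time: 21.48
position: [0.4236, 0.2506, 0.0277]
tool_rot: [0.735, 0.678, 0.005, -0.005]
ft_force: [0.2, -0.1, 1.0]
grip_width: 0.0379
```

Request:
{"fn": "send_rows", "kwargs": {"steps": [0.046,0,0,0,0,0.046,0,0,0,0,0.05,0,0,-0.03,0,0.06,0,0,-0.08,0,0.06,0,0,-0.14,0,0.06,0,0,-0.19,0,0.06,0,0,-0.21,0,0.06,0,0,-0.21,0]}}

```text
time: 22.48
position: [0.4243, 0.2482, 0.2396]
tool_rot: [0.735, 0.678, 0.007, -0.004]
ft_force: [-0.5, -0.2, -0.4]
grip_width: 0.0601
```

```bash
python3 - <<'E'
from h import *
go((.6301,-.0295,.235,91.35),(.6301,-.0295,.099,91.35))
E
```

```text
t 22.48 pos [0.4243 0.2482 0.2396] psi 85.43 tilt 0.9 F [-0.5 -0.2 -0.4] w 0.0601 q [0.29 0.32 1.75 0.01 1.06 0.37]
zaxis [0.0053 0.0148]
(0.6301, -0.0295, 0.235, 91.35) -> [-0.2605  0.2273  0.0016] turn -0.103 dist 0.346
(0.6301, -0.0295, 0.099, 91.35) -> [-0.2626  0.2267  0.1376] turn -0.103 dist 0.373
```

Request:
{"fn": "send_rows", "kwargs": {"steps": [0.06,-0.04,0.035,0,-0.015,0.06,-0.085,0.074,0,-0.035,0.06,-0.13,0.113,0,-0.055,0.06,-0.175,0.152,0,-0.075,0.06,-0.22,0.192,0,-0.09,0.06,-0.25,0.218,0.001,-0.103,0.06,-0.2605,0.2273,0.0016,-0.103,0.06,-0.2605,0.2273,0.0016,-0.103]}}

```text
time: 23.48
position: [0.6292, -0.0294, 0.2333]
tool_rot: [0.699, 0.715, 0.006, -0.005]
ft_force: [-0.5, 0.4, -0.6]
grip_width: 0.0604
```

```bash
python3 - <<'E'
from h import *
go((.6301,-.0295,.099,91.35))
E
```

```text
t 23.48 pos [ 0.6292 -0.0294  0.2333] psi 91.27 tilt 0.93 F [-0.5  0.4 -0.6] w 0.0604 q [-0.23  0.52  1.41  0.02  1.21 -0.26]
zaxis [0.0021 0.016 ]
(0.6301, -0.0295, 0.099, 91.35) -> [-0.0023  0.0006  0.1343] turn -0.001 dist 0.134
```

Request:
{"fn": "send_rows", "kwargs": {"steps": [0.06,-0.001,0.0006,0.04,0,0.06,-0.0015,0.0006,0.08,0,0.06,-0.0023,0.0006,0.115,0,0.06,-0.0023,0.0006,0.131,0,0.06,-0.0023,0.0006,0.134,0,0.028,-0.0023,0.0006,0.134,0,0.028,-0.0023,0.0006,0.134,0,0.028,-0.0023,0.0006,0.134,0]}}

```text
time: 24.48
position: [0.6308, -0.0297, 0.1004]
tool_rot: [0.699, 0.715, 0.007, -0.004]
ft_force: [0.3, -0.1, 0.2]
grip_width: 0.0377
```

Request:
{"fn": "send_rows", "kwargs": {"steps": [0.028,0,0,0,0,0.028,0,0,0,0,0.028,0,0,-0.004,0,0.028,0,0,-0.008,0,0.028,0,0,-0.012,0,0.028,0,0,-0.016,0,0.028,0,0,-0.016,0]}}

```text
time: 25.35
position: [0.6312, -0.0301, 0.1176]
tool_rot: [0.699, 0.715, 0.007, -0.003]
ft_force: [-1.4, -1.3, 0.3]
grip_width: 0.0334
```

Request:
{"fn": "send_rows", "kwargs": {"steps": [0.028,0,0,-0.03,0,0.028,0,0,-0.07,0,0.028,0,0,-0.11,0,0.028,0,0,-0.125,0,0.028,0,0,-0.125,0,0.028,0,0,-0.125,0]}}

```text
time: 26.1
position: [0.6294, -0.0317, 0.2407]
tool_rot: [0.699, 0.715, 0.007, -0.005]
ft_force: [0.6, -0.2, -0.4]
grip_width: 0.0338
```

```bash
cat >> h.py <<'E'
def tray():
    c=snap("top","tr.png",(130,170,330,320),4); P=cloud(c); m=(P[...,2]>.032)&(P[...,2]<.046); m[:226]=0;m[:,:120]=0;m[330:]=0;m[:,235:]=0
    for r in comps(P,m,20): print(r[1:])
E
python3 - <<'E'
from h import *
go((.364,.3677,.24,85.4),(.364,.3677,.027,85.4))
tray()
E
```

```text
t 26.1 pos [ 0.6294 -0.0317  0.2407] psi 91.27 tilt 0.93 F [ 0.6 -0.2 -0.4] w 0.0338 q [-0.24  0.52  1.4   0.02  1.23 -0.26]
zaxis [0.0024 0.016 ]
(0.364, 0.3677, 0.24, 85.4) -> [ 0.4051 -0.2565  0.0064] turn 0.102 dist 0.48
(0.364, 0.3677, 0.027, 85.4) -> [ 0.4017 -0.2571  0.2194] turn 0.102 dist 0.525
((473.8, 368.8), (49.4, 145.7), 84.71, 108, array([0.49  , 0.3828, 0.0392]))
((521.3, 251.7), (147.3, 70.6), 50.54, 106, array([0.5147, 0.2431, 0.0392]))
((369.5, 223.3), (5.9, 143.8), 85.52, 83, array([0.3711, 0.2231, 0.0389]))
((344.9, 396.0), (96.0, 42.2), 22.12, 79, array([0.342 , 0.3929, 0.0383]))
((304.5, 316.7), (74.2, 5.7), 85.52, 41, array([0.3049, 0.3159, 0.0391]))
((299.7, 256.1), (34.9, 5.7), 84.3, 21, array([0.3   , 0.2558, 0.0386]))
```

View pics/tr.png

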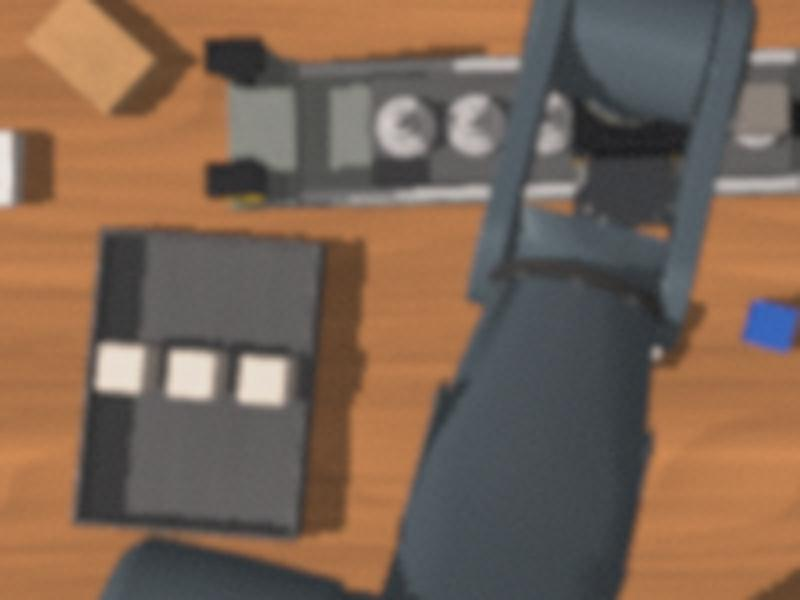

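Three caps stand in the tray at (120,367), (192,373) and (264,380), and the tray is unmoved. Next I'll carry cap2 to the near row.

Request:
{"fn": "send_rows", "kwargs": {"steps": [0.028,0.04,-0.025,0,0.015,0.028,0.09,-0.057,0,0.03,0.028,0.14,-0.089,0.002,0.045,0.028,0.19,-0.12,0.003,0.06,0.028,0.235,-0.149,0.004,0.075,0.028,0.265,-0.168,0.005,0.08,0.028,0.275,-0.174,0.005,0.085,0.028,0.275,-0.174,0.005,0.085]}}

```text
time: 27.15
position: [0.449, 0.2395, 0.2388]
tool_rot: [0.729, 0.685, 0.006, -0.005]
ft_force: [0.8, 0.1, 0.3]
grip_width: 0.0335
```

```bash
python3 - <<'E'
from h import *
go((.364,.3677,.24,85.4),(.364,.3677,.027,85.4))
E
```

```text
t 27.15 pos [0.449  0.2395 0.2388] psi 86.47 tilt 0.88 F [0.8 0.1 0.3] w 0.0335 q [0.26 0.35 1.71 0.02 1.08 0.32]
zaxis [0.0008 0.0153]
(0.364, 0.3677, 0.24, 85.4) -> [ 0.1227 -0.0928  0.0006] turn 0.019 dist 0.154
(0.364, 0.3677, 0.027, 85.4) -> [ 0.1195 -0.0927  0.2136] turn 0.019 dist 0.262
```

Request:
{"fn": "send_rows", "kwargs": {"steps": [0.028,0.04,-0.03,0,0.01,0.028,0.08,-0.06,0,0.019,0.028,0.113,-0.086,0,0.019,0.028,0.1225,-0.0928,0.03,0.019,0.028,0.1215,-0.0928,0.08,0.019,0.028,0.121,-0.0928,0.11,0.019,0.028,0.121,-0.0928,0.12,0.019,0.028,0.121,-0.0928,0.12,0.019]}}

```text
time: 28.15
position: [0.365, 0.3673, 0.1203]
tool_rot: [0.735, 0.678, 0.005, -0.005]
ft_force: [1.1, -0.2, -0.5]
grip_width: 0.0338
```

```bash
python3 - <<'E'
from h import *
go((.364,.3677,.027,85.4))
E
```

```text
t 28.15 pos [0.365  0.3673 0.1203] psi 85.3 tilt 0.85 F [ 1.1 -0.2 -0.5] w 0.0338 q [0.57 0.54 1.8  0.02 0.79 0.64]
zaxis [0.0006 0.0149]
(0.364, 0.3677, 0.027, 85.4) -> [-0.0011 -0.001   0.0933] turn -0.002 dist 0.093
```

Request:
{"fn": "send_rows", "kwargs": {"steps": [0.028,-0.001,-0.001,0.04,0,0.028,-0.001,-0.001,0.075,0,0.028,-0.001,-0.001,0.09,0,0.028,-0.001,-0.001,0.0935,0,0.028,-0.001,-0.001,0.0935,0,0.046,-0.001,-0.001,0.0935,0,0.046,-0.001,-0.001,0.0935,0,0.046,-0.001,-0.001,0.0935,0]}}

```text
time: 29.15
position: [0.3642, 0.368, 0.0273]
tool_rot: [0.735, 0.678, 0.006, -0.005]
ft_force: [0.4, -0.0, 0.8]
grip_width: 0.0452
```

Request:
{"fn": "send_rows", "kwargs": {"steps": [0.046,0,0,-0.03,0,0.055,0,0,-0.08,0,0.06,0,0,-0.14,0,0.06,0,0,-0.19,0,0.06,0,0,-0.21,0,0.06,0,0,-0.21,0]}}

```text
time: 29.9
position: [0.3647, 0.3653, 0.2391]
tool_rot: [0.735, 0.678, 0.008, -0.005]
ft_force: [-0.6, -0.2, -1.0]
grip_width: 0.0601
```

```bash
python3 - <<'E'
from h import *
go((.5,.15,.24,88),(.6314,-.0855,.24,91.35))
E
```

```text
t 29.9 pos [0.3647 0.3653 0.2391] psi 85.32 tilt 1.07 F [-0.6 -0.2 -1. ] w 0.0601 q [0.56 0.35 1.69 0.01 1.08 0.64]
zaxis [0.0053 0.0178]
(0.5, 0.15, 0.24, 88) -> [-0.2035  0.1525 -0.004 ] turn -0.047 dist 0.254
(0.6314, -0.0855, 0.24, 91.35) -> [-0.4274  0.3027 -0.0075] turn -0.105 dist 0.524
```

Request:
{"fn": "send_rows", "kwargs": {"steps": [0.06,-0.04,0.03,0,-0.01,0.06,-0.085,0.062,-0.001,-0.02,0.06,-0.13,0.095,-0.002,-0.03,0.06,-0.175,0.127,-0.003,-0.04,0.06,-0.22,0.159,-0.004,-0.05,0.06,-0.265,0.19,-0.005,-0.06,0.06,-0.29,0.207,-0.005,-0.07,0.06,-0.29,0.207,-0.005,-0.07]}}

```text
time: 30.9
position: [0.5475, 0.0573, 0.2375]
tool_rot: [0.713, 0.702, 0.007, -0.006]
ft_force: [0.6, 0.8, -1.7]
grip_width: 0.06
```

```bash
python3 - <<'E'
from h import *
go((.6314,-.0855,.24,91.35),(.6314,-.0855,.16,91.35),(.6314,-.0855,.099,91.35))
E
```

```text
t 30.9 pos [0.5475 0.0573 0.2375] psi 89.11 tilt 1.04 F [ 0.6  0.8 -1.7] w 0.06 q [-0.11  0.41  1.61  0.02  1.13 -0.1 ]
zaxis [0.0023 0.018 ]
(0.6314, -0.0855, 0.24, 91.35) -> [-0.1415  0.0861 -0.0049] turn -0.039 dist 0.166
(0.6314, -0.0855, 0.16, 91.35) -> [-0.1429  0.086   0.0751] turn -0.039 dist 0.183
(0.6314, -0.0855, 0.099, 91.35) -> [-0.144   0.0859  0.1361] turn -0.039 dist 0.216
```

Request:
{"fn": "send_rows", "kwargs": {"steps": [0.06,-0.045,0.028,-0.004,-0.01,0.06,-0.09,0.056,-0.004,-0.025,0.06,-0.13,0.079,-0.004,-0.039,0.06,-0.1415,0.0861,0.01,-0.039,0.06,-0.1425,0.086,0.05,-0.039,0.06,-0.143,0.086,0.07,-0.039,0.06,-0.143,0.086,0.075,-0.039,0.06,-0.143,0.086,0.075,-0.039]}}

```text
time: 31.9
position: [0.6308, -0.0842, 0.1597]
tool_rot: [0.698, 0.716, 0.007, -0.006]
ft_force: [0.2, 0.2, 0.2]
grip_width: 0.0597
```

```bash
python3 - <<'E'
from h import *
go((.6314,-.0855,.099,91.35))
E
```

```text
t 31.9 pos [ 0.6308 -0.0842  0.1597] psi 91.41 tilt 1.08 F [0.2 0.2 0.2] w 0.0597 q [-0.32  0.62  1.46  0.02  1.07 -0.35]
zaxis [0.0008 0.0188]
(0.6314, -0.0855, 0.099, 91.35) -> [-0.0024  0.0005  0.0606] turn 0.001 dist 0.061
```

Request:
{"fn": "send_rows", "kwargs": {"steps": [0.06,-0.0015,0.0005,0.035,0,0.06,-0.0024,0.0005,0.056,0,0.06,-0.0024,0.0005,0.0606,0,0.06,-0.0024,0.0005,0.0606,0,0.028,-0.0024,0.0005,0.0606,0,0.028,-0.0024,0.0005,0.0606,0,0.028,-0.0024,0.0005,0.0606,0,0.028,-0.0024,0.0005,0.0606,0]}}

```text
time: 32.9
position: [0.6316, -0.0855, 0.0994]
tool_rot: [0.698, 0.716, 0.007, -0.006]
ft_force: [0.2, -0.0, 1.9]
grip_width: 0.0338
```

Request:
{"fn": "send_rows", "kwargs": {"steps": [0.028,0,0,0,0,0.028,0,0,0,0,0.028,0,0,-0.004,0,0.028,0,0,-0.008,0,0.028,0,0,-0.012,0,0.028,0,0,-0.016,0,0.028,0,0,-0.016,0]}}

```text
time: 33.78
position: [0.6319, -0.086, 0.1164]
tool_rot: [0.698, 0.716, 0.007, -0.005]
ft_force: [0.1, -0.5, -0.2]
grip_width: 0.034
```

Request:
{"fn": "send_rows", "kwargs": {"steps": [0.028,0,0,-0.03,0,0.028,0,0,-0.07,0,0.028,0,0,-0.11,0,0.028,0,0,-0.125,0,0.028,0,0,-0.125,0,0.028,0,0,-0.125,0]}}

```text
time: 34.52
position: [0.6304, -0.0879, 0.2394]
tool_rot: [0.698, 0.716, 0.007, -0.007]
ft_force: [-0.7, 1.4, -1.4]
grip_width: 0.0337
```

```bash
python3 - <<'E'
from h import *
go((.48,.15,.24,88),(.3595,.3119,.24,85.4))
tray()
E
```

```text
t 34.52 pos [ 0.6304 -0.0879  0.2394] psi 91.4 tilt 1.11 F [-0.7  1.4 -1.4] w 0.0337 q [-0.32  0.53  1.38  0.02  1.24 -0.35]
zaxis [-0.0009  0.0193]
(0.48, 0.15, 0.24, 88) -> [ 0.2415 -0.1445  0.0041] turn 0.059 dist 0.281
(0.3595, 0.3119, 0.24, 85.4) -> [ 0.4063 -0.261   0.0074] turn 0.105 dist 0.483
((414.9, 384.5), (257.6, 90.6), 14.3, 208, array([0.4032, 0.3835, 0.0387]))
((468.7, 243.2), (254.5, 124.2), 31.81, 180, array([0.4722, 0.2452, 0.0395]))
```

View pics/tr.png

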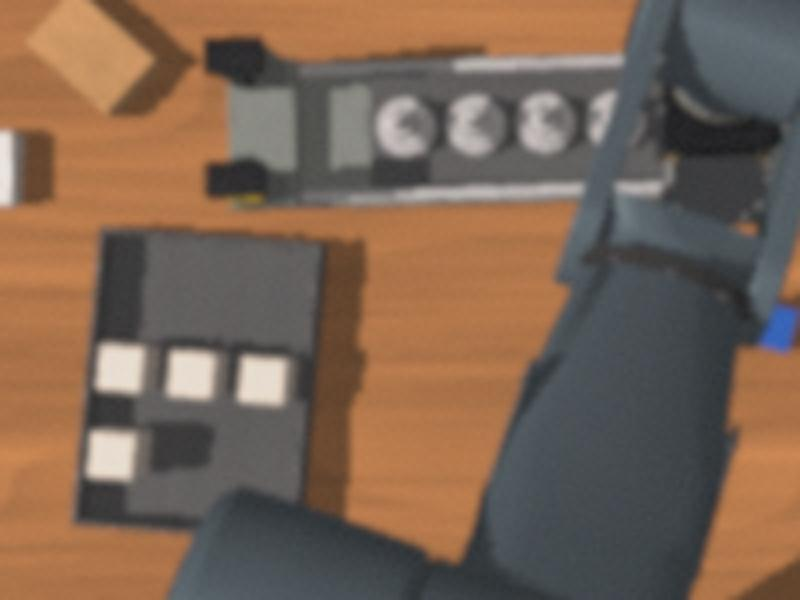

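Four caps are in the tray (the new one at 112,455), the tray is unmoved and cap1 is in hand.

Request:
{"fn": "send_rows", "kwargs": {"steps": [0.028,0.04,-0.025,0,0.015,0.028,0.09,-0.058,0,0.03,0.028,0.14,-0.09,0.002,0.045,0.028,0.19,-0.122,0.003,0.06,0.028,0.235,-0.151,0.004,0.075,0.028,0.265,-0.17,0.005,0.08,0.028,0.275,-0.177,0.005,0.085,0.028,0.275,-0.177,0.005,0.085]}}

```text
time: 35.58
position: [0.4464, 0.1828, 0.2391]
tool_rot: [0.728, 0.686, 0.006, -0.008]
ft_force: [0.1, -0.0, -0.5]
grip_width: 0.0335
```

```bash
python3 - <<'E'
from h import *
go((.3595,.3119,.24,85.4),(.3595,.3119,.12,85.4),(.3595,.3119,.027,85.4))
E
```

```text
t 35.58 pos [0.4464 0.1828 0.2391] psi 86.61 tilt 1.08 F [ 0.1 -0.  -0.5] w 0.0335 q [0.14 0.31 1.76 0.02 1.07 0.19]
zaxis [-0.0023  0.0188]
(0.3595, 0.3119, 0.24, 85.4) -> [ 0.1237 -0.0944  0.0017] turn 0.021 dist 0.156
(0.3595, 0.3119, 0.12, 85.4) -> [ 0.1215 -0.094   0.1217] turn 0.021 dist 0.196
(0.3595, 0.3119, 0.027, 85.4) -> [ 0.1198 -0.0937  0.2147] turn 0.021 dist 0.263
```

Request:
{"fn": "send_rows", "kwargs": {"steps": [0.028,0.04,-0.03,0,0.01,0.028,0.08,-0.061,0,0.021,0.028,0.113,-0.087,0.002,0.021,0.028,0.123,-0.0944,0.03,0.021,0.028,0.1222,-0.094,0.08,0.021,0.028,0.1217,-0.094,0.11,0.021,0.028,0.1215,-0.094,0.12,0.021,0.028,0.1215,-0.094,0.12,0.021]}}

```text
time: 36.58
position: [0.3604, 0.3114, 0.1214]
tool_rot: [0.735, 0.678, 0.005, -0.008]
ft_force: [0.1, -0.2, 0.1]
grip_width: 0.034
```

```bash
python3 - <<'E'
from h import *
go((.3595,.3119,.027,85.4))
E
```

```text
t 36.58 pos [0.3604 0.3114 0.1214] psi 85.33 tilt 1.07 F [ 0.1 -0.2  0.1] w 0.034 q [0.47 0.49 1.9  0.03 0.74 0.53]
zaxis [-0.0027  0.0184]
(0.3595, 0.3119, 0.027, 85.4) -> [-0.0013 -0.0006  0.0944] turn -0.001 dist 0.094
```

Request:
{"fn": "send_rows", "kwargs": {"steps": [0.028,-0.001,-0.0006,0.04,0,0.028,-0.001,-0.0006,0.075,0,0.028,-0.0013,-0.0006,0.09,0,0.028,-0.0013,-0.0006,0.0945,0,0.028,-0.0013,-0.0006,0.0945,0,0.046,-0.0013,-0.0006,0.0945,0,0.046,-0.0013,-0.0006,0.0945,0,0.046,-0.0013,-0.0006,0.0945,0]}}

```text
time: 37.58
position: [0.3597, 0.3121, 0.0273]
tool_rot: [0.735, 0.678, 0.006, -0.008]
ft_force: [-0.8, -0.2, 0.6]
grip_width: 0.0453
```

Request:
{"fn": "send_rows", "kwargs": {"steps": [0.046,0,0,-0.03,0,0.055,0,0,-0.08,0,0.06,0,0,-0.14,0,0.06,0,0,-0.19,0,0.06,0,0,-0.21,0,0.06,0,0,-0.21,0]}}

```text
time: 38.33
position: [0.3609, 0.3086, 0.239]
tool_rot: [0.735, 0.678, 0.008, -0.007]
ft_force: [-0.2, 1.4, -0.3]
grip_width: 0.0599
```

```bash
python3 - <<'E'
from h import *
go((.5,.1,.24,88),(.6327,-.1415,.24,91.35))
E
```

```text
t 38.33 pos [0.3609 0.3086 0.239 ] psi 85.35 tilt 1.21 F [-0.2  1.4 -0.3] w 0.0599 q [0.46 0.3  1.79 0.02 1.04 0.53]
zaxis [0.0023 0.0209]
(0.5, 0.1, 0.24, 88) -> [-0.1965  0.1556 -0.0051] turn -0.046 dist 0.251
(0.6327, -0.1415, 0.24, 91.35) -> [-0.4264  0.3075 -0.0098] turn -0.105 dist 0.526
```

Request:
{"fn": "send_rows", "kwargs": {"steps": [0.06,-0.04,0.03,0,-0.01,0.06,-0.085,0.062,-0.002,-0.02,0.06,-0.13,0.095,-0.003,-0.03,0.06,-0.175,0.127,-0.004,-0.04,0.06,-0.22,0.159,-0.005,-0.05,0.06,-0.265,0.19,-0.006,-0.06,0.06,-0.29,0.209,-0.007,-0.07,0.06,-0.29,0.209,-0.007,-0.07]}}

```text
time: 39.33
position: [0.5459, 0.0005, 0.2379]
tool_rot: [0.712, 0.702, 0.007, -0.008]
ft_force: [-0.3, 0.3, 0.1]
grip_width: 0.0603
```

```bash
python3 - <<'E'
from h import *
go((.6327,-.1415,.24,91.35),(.6327,-.1415,.16,91.35),(.6327,-.1415,.099,91.35))
E
```

```text
t 39.33 pos [5.459e-01 5.000e-04 2.379e-01] psi 89.15 tilt 1.22 F [-0.3  0.3  0.1] w 0.0603 q [-0.22  0.4   1.61  0.02  1.13 -0.21]
zaxis [-0.0003  0.0213]
(0.6327, -0.1415, 0.24, 91.35) -> [-0.1407  0.0889 -0.0051] turn -0.038 dist 0.166
(0.6327, -0.1415, 0.16, 91.35) -> [-0.1424  0.0889  0.0748] turn -0.038 dist 0.184
(0.6327, -0.1415, 0.099, 91.35) -> [-0.1437  0.089   0.1358] turn -0.038 dist 0.217
```

Request:
{"fn": "send_rows", "kwargs": {"steps": [0.06,-0.045,0.028,-0.004,-0.01,0.06,-0.09,0.057,-0.004,-0.025,0.06,-0.13,0.081,-0.004,-0.038,0.06,-0.1407,0.0889,0.01,-0.038,0.06,-0.142,0.0889,0.05,-0.038,0.06,-0.1424,0.0889,0.07,-0.038,0.06,-0.1424,0.0889,0.075,-0.038,0.06,-0.1424,0.0889,0.075,-0.038]}}

```text
time: 40.33
position: [0.6321, -0.1401, 0.1593]
tool_rot: [0.698, 0.716, 0.007, -0.008]
ft_force: [0.0, -0.3, -0.1]
grip_width: 0.0602
```

```bash
python3 - <<'E'
from h import *
go((.6327,-.1415,.099,91.35))
E
```

```text
t 40.33 pos [ 0.6321 -0.1401  0.1593] psi 91.39 tilt 1.28 F [ 0.  -0.3 -0.1] w 0.0602 q [-0.4   0.63  1.43  0.02  1.09 -0.43]
zaxis [-0.0019  0.0223]
(0.6327, -0.1415, 0.099, 91.35) -> [-0.0027  0.0006  0.0603] turn 0.001 dist 0.06
```

Request:
{"fn": "send_rows", "kwargs": {"steps": [0.06,-0.0015,0.0006,0.035,0,0.06,-0.0027,0.0006,0.056,0,0.06,-0.0027,0.0006,0.0606,0,0.06,-0.0027,0.0006,0.0606,0,0.028,-0.0027,0.0006,0.0606,0,0.028,-0.0027,0.0006,0.0606,0,0.028,-0.0027,0.0006,0.0606,0,0.028,-0.0027,0.0006,0.0606,0]}}

```text
time: 41.32
position: [0.6328, -0.1416, 0.0991]
tool_rot: [0.698, 0.716, 0.007, -0.008]
ft_force: [0.2, 1.5, 1.2]
grip_width: 0.0335
```

Request:
{"fn": "send_rows", "kwargs": {"steps": [0.028,0,0,0,0,0.028,0,0,0,0,0.028,0,0,-0.004,0,0.028,0,0,-0.008,0,0.028,0,0,-0.012,0,0.028,0,0,-0.016,0,0.028,0,0,-0.016,0]}}

```text
time: 42.2
position: [0.6331, -0.1421, 0.1161]
tool_rot: [0.698, 0.716, 0.008, -0.008]
ft_force: [-0.0, 0.3, -0.3]
grip_width: 0.0336
```

Request:
{"fn": "send_rows", "kwargs": {"steps": [0.028,0,0,-0.03,0,0.028,0,0,-0.07,0,0.028,0,0,-0.11,0,0.028,0,0,-0.125,0,0.028,0,0,-0.125,0,0.028,0,0,-0.125,0]}}

```text
time: 42.95
position: [0.6319, -0.1443, 0.239]
tool_rot: [0.698, 0.716, 0.007, -0.009]
ft_force: [0.1, 0.5, -0.5]
grip_width: 0.0333
```

```bash
python3 - <<'E'
from h import *
go((.355,.2561,.24,85.4))
tray()
E
```

```text
t 42.95 pos [ 0.6319 -0.1443  0.239 ] psi 91.38 tilt 1.33 F [ 0.1  0.5 -0.5] w 0.0333 q [-0.41  0.55  1.35  0.02  1.26 -0.44]
zaxis [-0.0038  0.023 ]
(0.355, 0.2561, 0.24, 85.4) -> [ 0.4069 -0.2671  0.0093] turn 0.104 dist 0.487
((542.5, 344.9), (38.9, 3.5), 89.8, 20, array([0.5423, 0.3452, 0.0389]))
((517.0, 243.7), (142.4, 69.3), 46.41, 99, array([0.5124, 0.2401, 0.0391]))
((387.8, 373.8), (268.1, 123.6), 28.16, 218, array([0.3807, 0.3699, 0.0385]))
((396.5, 220.8), (5.9, 82.7), 85.67, 48, array([0.3953, 0.221 , 0.0395]))
```

View pics/tr.png

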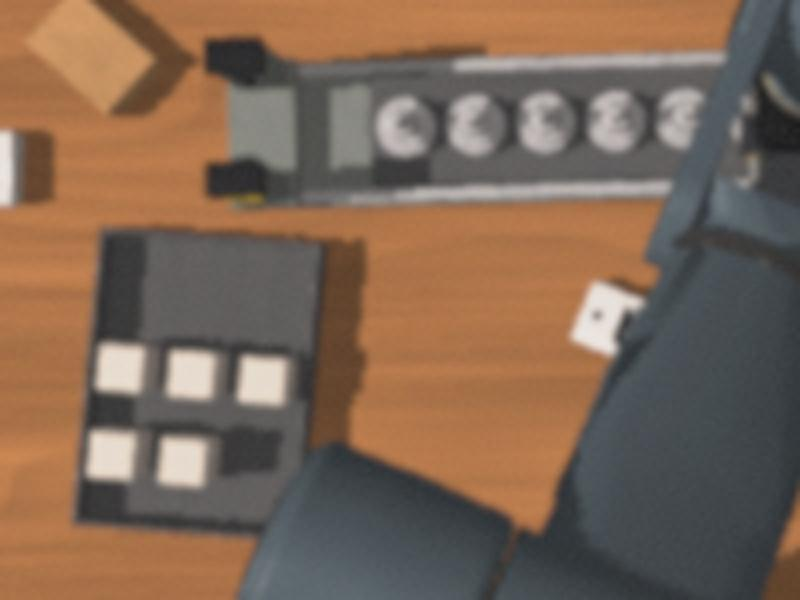

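Five caps are in the tray, which is unmoved. The key block has been knocked aside, to about (605,318), so I'll measure it again later. Now the last cap goes over.

Request:
{"fn": "send_rows", "kwargs": {"steps": [0.028,0.04,-0.026,0,0.015,0.028,0.09,-0.059,0,0.03,0.028,0.14,-0.092,0.002,0.045,0.028,0.19,-0.125,0.004,0.06,0.028,0.235,-0.154,0.005,0.075,0.028,0.265,-0.174,0.006,0.08,0.028,0.275,-0.18,0.006,0.085,0.028,0.275,-0.18,0.006,0.085]}}

```text
time: 44.0
position: [0.4453, 0.1264, 0.2393]
tool_rot: [0.728, 0.686, 0.006, -0.01]
ft_force: [0.7, -0.1, -0.2]
grip_width: 0.0335
```

```bash
python3 - <<'E'
from h import *
go((.355,.2561,.24,85.4),(.355,.2561,.12,85.4),(.355,.2561,.027,85.4))
E
```

```text
t 44.0 pos [0.4453 0.1264 0.2393] psi 86.58 tilt 1.33 F [ 0.7 -0.1 -0.2] w 0.0335 q [0.02 0.29 1.81 0.03 1.06 0.07]
zaxis [-0.0048  0.0226]
(0.355, 0.2561, 0.24, 85.4) -> [ 0.124  -0.0978  0.0027] turn 0.021 dist 0.158
(0.355, 0.2561, 0.12, 85.4) -> [ 0.1214 -0.0971  0.1227] turn 0.021 dist 0.198
(0.355, 0.2561, 0.027, 85.4) -> [ 0.1193 -0.0965  0.2156] turn 0.021 dist 0.265
```

Request:
{"fn": "send_rows", "kwargs": {"steps": [0.028,0.04,-0.031,0,0.01,0.028,0.08,-0.063,0,0.021,0.028,0.113,-0.09,0.002,0.021,0.028,0.1235,-0.0978,0.03,0.021,0.028,0.1222,-0.0974,0.08,0.021,0.028,0.1215,-0.0971,0.11,0.021,0.028,0.1214,-0.0971,0.12,0.021,0.028,0.1214,-0.0971,0.12,0.021]}}

```text
time: 45.0
position: [0.356, 0.2557, 0.1223]
tool_rot: [0.735, 0.678, 0.006, -0.01]
ft_force: [1.0, 0.5, -1.0]
grip_width: 0.0339
```

```bash
python3 - <<'E'
from h import *
go((.355,.2561,.027,85.4))
E
```

```text
t 45.0 pos [0.356  0.2557 0.1223] psi 85.31 tilt 1.31 F [ 1.   0.5 -1. ] w 0.0339 q [0.35 0.46 1.99 0.04 0.69 0.4 ]
zaxis [-0.0052  0.0223]
(0.355, 0.2561, 0.027, 85.4) -> [-0.0017 -0.0004  0.0953] turn -0.002 dist 0.095
```

Request:
{"fn": "send_rows", "kwargs": {"steps": [0.028,-0.001,-0.0004,0.04,0,0.028,-0.001,-0.0004,0.075,0,0.028,-0.0017,-0.0004,0.09,0,0.028,-0.0017,-0.0004,0.0955,0,0.028,-0.0017,-0.0004,0.0955,0,0.046,-0.0017,-0.0004,0.0955,0,0.046,-0.0017,-0.0004,0.0955,0,0.046,-0.0017,-0.0004,0.0955,0]}}

```text
time: 46.0
position: [0.3552, 0.2563, 0.0273]
tool_rot: [0.735, 0.678, 0.006, -0.01]
ft_force: [0.8, -0.1, -0.3]
grip_width: 0.0453
```

Request:
{"fn": "send_rows", "kwargs": {"steps": [0.046,0,0,-0.03,0,0.055,0,0,-0.08,0,0.06,0,0,-0.14,0,0.06,0,0,-0.19,0,0.06,0,0,-0.21,0,0.06,0,0,-0.21,0]}}

```text
time: 46.75
position: [0.3569, 0.2518, 0.2388]
tool_rot: [0.735, 0.678, 0.008, -0.009]
ft_force: [-0.2, 0.4, 0.0]
grip_width: 0.0599
```

```bash
python3 - <<'E'
from h import *
go()
tray()
c=snap("top","t5.png")
P=cloud(c); Z=P[...,2]
m=np.zeros(Z.shape,bool); m[225:290,255:310]=1
for lo,hi in((.022,.036),(.055,.09)):
  for r in comps(P,m&(Z>lo)&(Z<hi),8): print(r)
E
```

```text
t 46.75 pos [0.3569 0.2518 0.2388] psi 85.33 tilt 1.39 F [-0.2  0.4  0. ] w 0.0599 q [0.34 0.24 1.87 0.03 1.02 0.41]
zaxis [0.0001 0.0242]
((478.1, 303.0), (180.7, 126.5), 85.44, 170, array([0.5128, 0.3344, 0.039 ]))
((402.5, 222.3), (38.1, 223.5), 76.38, 140, array([0.3928, 0.2243, 0.0392]))
((369.9, 398.7), (6.8, 53.7), 85.17, 36, array([0.3701, 0.3982, 0.0395]))
((np.int32(273), np.int32(240), np.int32(26), np.int32(22)), (466.9, -34.8), (69.2, 49.8), 67.52, 292, array([ 0.4668, -0.0348,  0.0301]))
((np.int32(283), np.int32(246), np.int32(6), np.int32(10)), (467.7, -34.4), (7.6, 28.7), 68.61, 25, array([ 0.4676, -0.0345,  0.0734]))
```

View pics/t5.png

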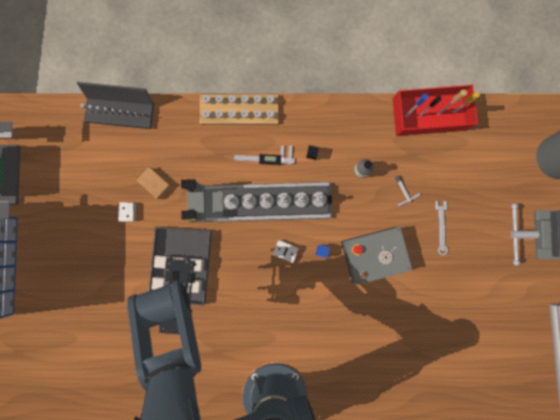

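```bash
python3 - <<'E'
from h import *
go((.2,.48,.27,85.4),(.25,.48,.27,140))
E
```

```text
t 46.85 pos [0.3553 0.2512 0.2365] psi 85.31 tilt 1.31 F [-0.  -0.1  0.6] w 0.0598 q [0.34 0.25 1.87 0.03 1.02 0.41]
zaxis [-0.0056  0.0222]
(0.2, 0.48, 0.27, 85.4) -> [ 0.216  -0.1737 -0.0275] turn -0.002 dist 0.279
(0.25, 0.48, 0.27, 140) -> [ 0.2201 -0.1239 -0.0278] turn -0.954 dist 0.254
```

Request:
{"fn": "send_rows", "kwargs": {"steps": [0.06,0.03,-0.025,-0.02,0,0.06,0.075,-0.06,-0.0275,0,0.06,0.12,-0.096,-0.0275,0,0.06,0.16,-0.13,-0.0275,0,0.06,0.2,-0.16,-0.0275,0,0.06,0.216,-0.1737,-0.0275,0,0.06,0.216,-0.1737,0.01,0,0.06,0.216,-0.1737,0.04,0]}}

```text
time: 47.85
position: [0.1983, 0.4806, 0.1994]
tool_rot: [0.735, 0.678, 0.003, -0.01]
ft_force: [0.6, -0.4, 0.3]
grip_width: 0.0597
```

Request:
{"fn": "send_rows", "kwargs": {"steps": [0.06,0,0,-0.06,0]}}

```text
time: 47.98
position: [0.195, 0.4742, 0.2484]
tool_rot: [0.735, 0.678, -0.01, -0.007]
ft_force: [0.5, 0.2, 0.2]
grip_width: 0.06
```

Request:
{"fn": "send_rows", "kwargs": {"steps": [0.06,0,0,-0.02,0,0.06,0,0,-0.02,0,0.06,0,0,-0.02,0,0.06,0,0,-0.02,0]}}

```text
time: 48.48
position: [0.195, 0.4736, 0.2672]
tool_rot: [0.735, 0.678, -0.011, -0.006]
ft_force: [0.2, 0.3, -0.1]
grip_width: 0.0599
```

```bash
python3 - <<'E'
from h import *
go((.3,.3,.2,85.4),)
E
```

```text
t 48.48 pos [0.195  0.4736 0.2672] psi 85.38 tilt 1.5 F [ 0.2  0.3 -0.1] w 0.0599 q [0.95 0.33 1.65 0.02 1.19 1.02]
zaxis [-0.0255 -0.0062]
(0.3, 0.3, 0.2, 85.4) -> [-0.164   0.1203  0.0656] turn -0.0 dist 0.214
```

```bash
python3 - <<'E'
from h import *
go((.45,.22,.27,85.4))
E
```

```text
t 48.48 pos [0.195  0.4736 0.2672] psi 85.38 tilt 1.5 F [ 0.2  0.3 -0.1] w 0.0599 q [0.95 0.33 1.65 0.02 1.19 1.02]
zaxis [-0.0255 -0.0062]
(0.45, 0.22, 0.27, 85.4) -> [-0.2322  0.2744 -0.0077] turn -0.0 dist 0.36
```

Request:
{"fn": "send_rows", "kwargs": {"steps": [0.06,-0.035,0.041,-0.001,0,0.06,-0.07,0.083,-0.002,0,0.06,-0.108,0.128,-0.004,0,0.06,-0.146,0.173,-0.005,0,0.06,-0.184,0.217,-0.006,0,0.06,-0.215,0.254,-0.007,0,0.06,-0.2322,0.2744,-0.0077,0,0.06,-0.2322,0.2744,-0.0077,0]}}

```text
time: 49.48
position: [0.4511, 0.2187, 0.2694]
tool_rot: [0.736, 0.677, -0.012, -0.007]
ft_force: [-0.2, -0.7, -0.3]
grip_width: 0.0599
```

Request:
{"fn": "send_rows", "kwargs": {"steps": [0.06,0,0,0,0,0.06,0,0,0,0,0.06,0,0,-0.03,0,0.06,0,0,-0.06,0]}}

```text
time: 49.98
position: [0.4515, 0.2199, 0.3298]
tool_rot: [0.736, 0.677, -0.012, -0.007]
ft_force: [1.0, -0.6, -0.1]
grip_width: 0.0606
```

Request:
{"fn": "send_rows", "kwargs": {"steps": [0.06,0,0,0.06,0]}}

```text
time: 50.1
position: [0.4554, 0.2221, 0.2758]
tool_rot: [0.735, 0.678, -0.004, -0.002]
ft_force: [1.4, 0.2, -1.5]
grip_width: 0.0606
```

Request:
{"fn": "send_rows", "kwargs": {"steps": [0.06,0,0,0.02,0,0.06,0,0,0.02,0,0.06,0,0,0.02,0,0.06,0,0,0.02,0]}}

```text
time: 50.6
position: [0.4559, 0.2224, 0.2569]
tool_rot: [0.735, 0.678, -0.003, -0.002]
ft_force: [-0.1, -0.2, 0.7]
grip_width: 0.0603
```

```bash
python3 - <<'E'
from h import *
go((.4675,-.0346,.2,-22),)
E
```

```text
t 50.6 pos [0.4559 0.2224 0.2569] psi 85.41 tilt 0.35 F [-0.1 -0.2  0.7] w 0.0603 q [0.23 0.33 1.68 0.   1.14 0.31]
zaxis [-0.006 -0.001]
(0.4675, -0.0346, 0.2, -22) -> [-0.2552  0.0325  0.0571] turn 1.875 dist 0.264
```

Request:
{"fn": "send_rows", "kwargs": {"steps": [0.06,-0.03,0.004,0,0.17,0.06,-0.07,0.009,0,0.34,0.06,-0.115,0.015,0,0.51,0.06,-0.16,0.02,0,0.68,0.06,-0.2,0.025,0,0.85,0.06,-0.235,0.03,0,1.02,0.06,-0.255,0.0325,0,1.19,0.06,-0.255,0.0325,0,1.25]}}

```text
time: 51.6
position: [0.4687, -0.0362, 0.258]
tool_rot: [0.993, 0.117, -0.002, 0.001]
ft_force: [-0.5, -0.0, 0.5]
grip_width: 0.0598
```

Request:
{"fn": "send_rows", "kwargs": {"steps": [0.04,0,0,0,0.17,0.04,0,0,0,0.34,0.04,0,0,0,0.51,0.04,0,0,0,0.6,0.04,0,0,0,0.61,0.04,0,0,0,0.61]}}

```text
time: 52.35
position: [0.4689, -0.0363, 0.2584]
tool_rot: [0.983, -0.186, -0.001, 0.001]
ft_force: [0.0, 0.2, 0.2]
grip_width: 0.04
```

```bash
python3 - <<'E'
from h import *
go((.4675,-.0346,.2,-22),)
c=snap("top","t6.png",(130,170,330,320),4);snap("side","s6.png")
E
```

```text
t 52.35 pos [ 0.4689 -0.0363  0.2584] psi -21.41 tilt 0.22 F [0.  0.2 0.2] w 0.04 q [-0.31  0.27  1.76 -0.    1.11  1.63]
zaxis [-0.0031 -0.0023]
(0.4675, -0.0346, 0.2, -22) -> [-0.0018 -0.0012  0.0584] turn 0.01 dist 0.058
```

View pics/t6.png

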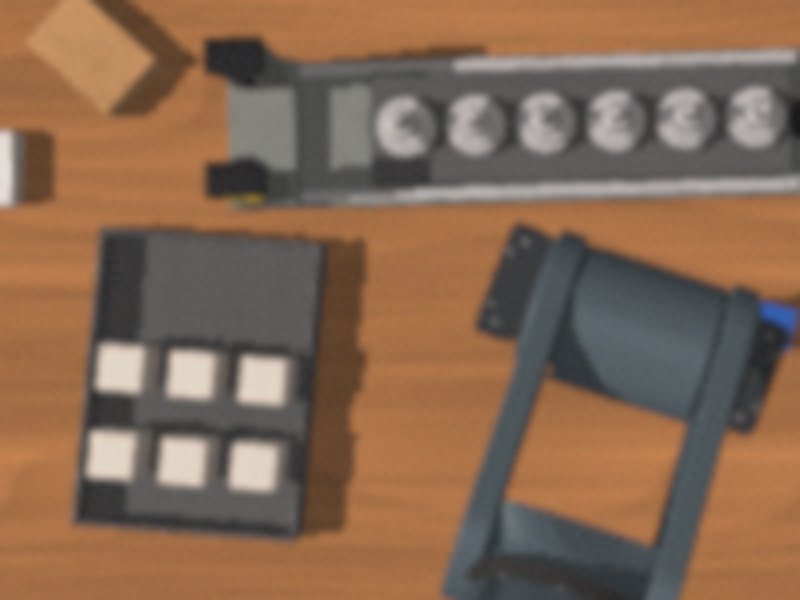

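View pics/s6.png

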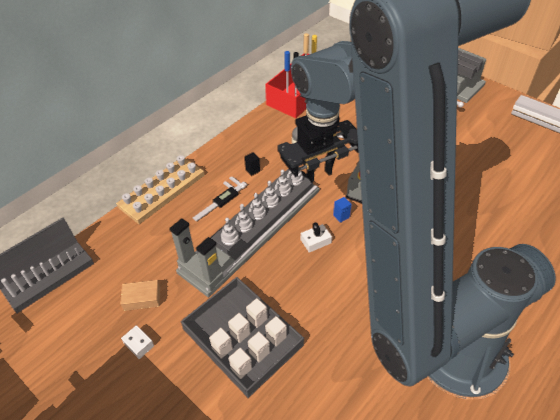

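All six caps stand in the tray, at top-crop (120,367), (192,373), (264,380), (112,455), (185,461) and (254,466). Two blocks could be the key block. The white one with a black key in it, at side (316,238), is the real one. The drilled block at side (137,342) is the bystander. I'll descend over the key.

Request:
{"fn": "send_rows", "kwargs": {"steps": [0.04,-0.0015,-0.0012,0.05,0.01,0.04,-0.0018,-0.0012,0.1,0.01,0.04,-0.0019,-0.0012,0.125,0.01,0.04,-0.0019,-0.0012,0.13,0.01,0.03,-0.0019,-0.0012,0.13,0.01,0.03,-0.0019,-0.0012,0.13,0.01]}}

```text
time: 53.2
position: [0.4681, -0.035, 0.1294]
tool_rot: [0.982, -0.191, -0.0, 0.002]
ft_force: [-0.6, 0.1, -0.2]
grip_width: 0.0313
```

```bash
python3 - <<'E'
from h import *
c=snap("side","s7.png",(270,150,400,250),6)
go((.4676,-.0345,.041,-22),)
E
```

```text
t 53.25 pos [ 0.468  -0.035   0.1294] psi -21.99 tilt 0.18 F [ 0.2  0.8 -0.3] w 0.0309 q [-0.31  0.47  1.91 -0.    0.76  1.65]
zaxis [-0.0008 -0.003 ]
(0.4676, -0.0345, 0.041, -22) -> [-0.0005 -0.0006  0.0884] turn 0.0 dist 0.088
```

View pics/s7.png

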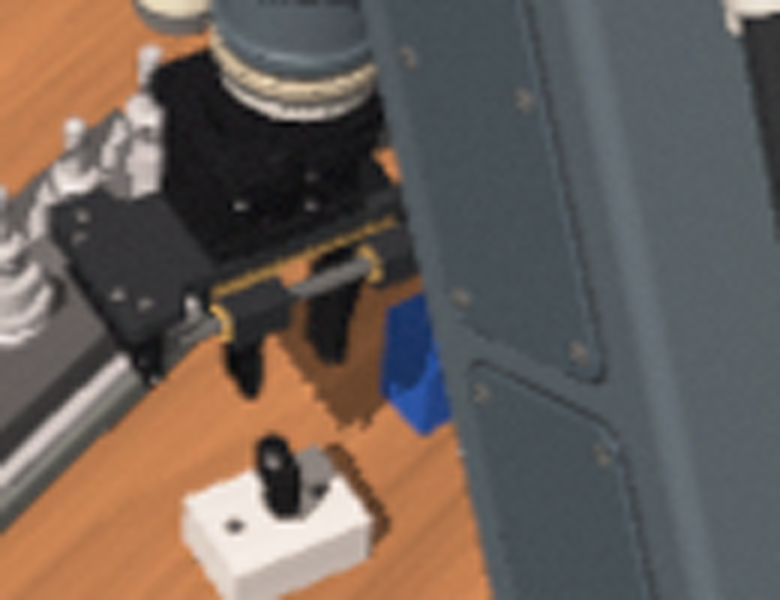

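The jaws straddle the key, head at (280,475) in the crop. Go down and grip.

Request:
{"fn": "send_rows", "kwargs": {"steps": [0.03,-0.0005,-0.0006,0.03,0,0.03,-0.0005,-0.0006,0.06,0,0.03,-0.0005,-0.0006,0.082,0,0.03,-0.0005,-0.0006,0.0875,0,0.03,-0.0005,-0.0006,0.0875,0]}}

```text
time: 53.88
position: [0.4682, -0.0346, 0.0424]
tool_rot: [0.982, -0.191, 0.0, 0.002]
ft_force: [-0.3, -0.4, -0.1]
grip_width: 0.0302
```

Request:
{"fn": "send_rows", "kwargs": {"steps": [0.012,0,0,0,0,0.012,0,0,0,0,0.004,0,0,0,0,0.004,0,0,0,0,0.004,0,0,0,0], "force": 30}}

```text
time: 54.5
position: [0.4684, -0.0347, 0.0427]
tool_rot: [0.982, -0.191, 0.001, 0.002]
ft_force: [0.1, 0.4, 4.6]
grip_width: 0.0078
```

```bash
python3 - <<'E'
from h import *
go((.4676,-.0345,.041,-22),)
c=snap("top","t8.png",(335,220,420,290),8)
P=cloud(c);Z=P[...,2]
m=np.zeros(Z.shape,bool); m[225:290,340:420]=1
for lo,hi in((.0765,.0835),(.0845,.092)):
  for r in comps(P,m&(Z>lo)&(Z<hi),30): print(r)
E
```

```text
t 54.5 pos [ 0.4684 -0.0347  0.0427] psi -21.98 tilt 0.21 F [0.1 0.4 4.6] w 0.0078 q [-0.31  0.65  1.96 -0.01  0.53  1.65]
zaxis [ 0.0009 -0.0035]
(0.4676, -0.0345, 0.041, -22) -> [-0.0008  0.0001  0.0017] turn 0.0 dist 0.002
((np.int32(345), np.int32(227), np.int32(67), np.int32(57)), (453.5, -325.1), (140.4, 180.9), 14.36, 1645, array([ 0.4543, -0.328 ,  0.0802]))
((np.int32(378), np.int32(249), np.int32(15), np.int32(14)), (447.9, -344.7), (37.7, 42.8), 49.82, 82, array([ 0.4499, -0.3443,  0.0872]))
```

View pics/t8.png

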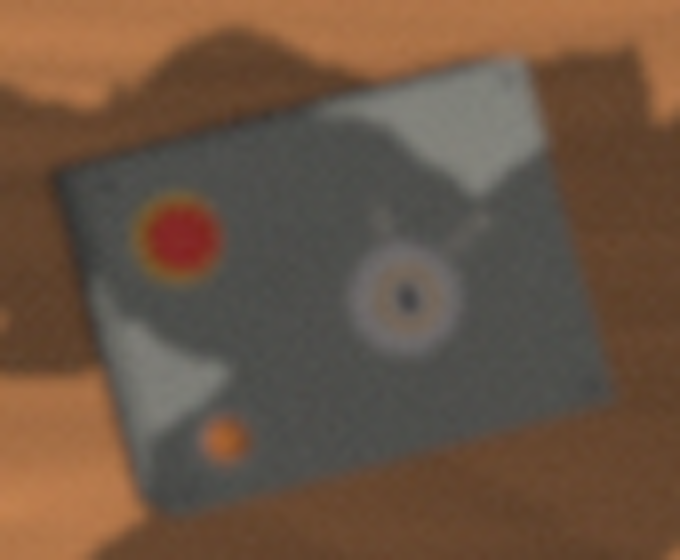

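```bash
cat >> h.py <<'E'
def ray(c,u,v,z):
    K=c["intrinsics"];E=c["extrinsics"]; d=E[:3,:3]@np.array([(u-K[0,2])/K[0,0],(v-K[1,2])/K[1,1],1.]); o=E[:3,3]
    return o+d*(z-o[2])/d[2]
E
python3 - <<'E'
from h import *
c=dict(np.load('/tmp/top.npz')); print(ray(c,385.56,256.8,.088))
c0=np.array([453.5,-325.1]); 
for a in(14.0,14.4,14.8):
    t=np.radians(a);print(c0+np.array([-10*np.cos(t)+20*np.sin(t),-10*np.sin(t)-20*np.cos(t)]))
# color-based centroid of brass/grey ring
im=cv2.resize(c['color'][:,:,::-1][220:290,335:420],None,fx=8,fy=8,interpolation=cv2.INTER_CUBIC)
g=im.astype(int); sat=g[...,2]-g[...,0]  # R-B : brass
m=np.zeros(sat.shape,np.uint8); m[235:365,340:475]=1
brass=((sat>14)&(m>0)).astype(np.uint8); M=cv2.moments(brass,True); u,v=M['m10']/M['m00'],M['m01']/M['m00']; print('brass',u,v,M['m00'],ray(c,(u+.5)/8-.5+335,(v+.5)/8-.5+220,.088))
gray=g.sum(2)/3; w=np.clip(75-gray,0,None)*0
sub=gray[280:318,390:428]; yy,xx=np.mgrid[280:318,390:428]; w=np.clip(95-sub,0,None); u,v=(w*xx).sum()/w.sum(),(w*yy).sum()/w.sum(); print('slot',u,v,sub.min(),ray(c,(u+.5)/8-.5+335,(v+.5)/8-.5+220,.088))
ring=((gray>100)&(m>0)).astype(np.uint8); cs,_=cv2.findContours(ring,cv2.RETR_EXTERNAL,cv2.CHAIN_APPROX_NONE); k=max(cs,key=cv2.contourArea); (u,v),r=cv2.minEnclosingCircle(k); print('ring',u,v,r,ray(c,(u+.5)/8-.5+335,(v+.5)/8-.5+220,.088))
E
```

```text
[ 0.44812599 -0.3465356   0.088     ]
[ 448.63548065 -346.92513348]
[ 448.78796613 -346.95856209]
[ 448.94068127 -346.99092535]
brass 407.5699152542373 297.89013317191285 3304.0 [ 0.44813016 -0.34637561  0.088     ]
slot 407.7013103037522 298.5834255083809 68.66666666666667 [ 0.44786092 -0.34642221  0.088     ]
ring 405.109375 296.8375244140625 53.014705657958984 [ 0.44854084 -0.34542232  0.088     ]
```

Request:
{"fn": "send_rows", "kwargs": {"steps": [0.004,0,0,-0.008,0,0.004,0,0,-0.016,0,0.004,0,0,-0.024,0,0.004,0,0,-0.04,0,0.004,0,0,-0.08,0,0.004,0,0,-0.12,0,0.004,0,0,-0.14,0,0.004,0,0,-0.14,0]}}

```text
time: 55.55
position: [0.4693, -0.0345, 0.1845]
tool_rot: [0.982, -0.191, 0.003, 0.002]
ft_force: [-0.5, 0.2, -0.9]
grip_width: 0.0081
```

```bash
python3 - <<'E'
from h import *
go((.4489,-.3465,.18,14.4),)
c=snap("side","s9.png",(270,120,400,250),6)
E
```

```text
t 55.55 pos [ 0.4693 -0.0345  0.1845] psi -21.98 tilt 0.41 F [-0.5  0.2 -0.9] w 0.0081 q [-0.31  0.38  1.86 -0.    0.9   1.65]
zaxis [ 0.0052 -0.0049]
(0.4489, -0.3465, 0.18, 14.4) -> [0.0979 0.297  0.0059] turn -0.635 dist 0.313
```

View pics/s9.png

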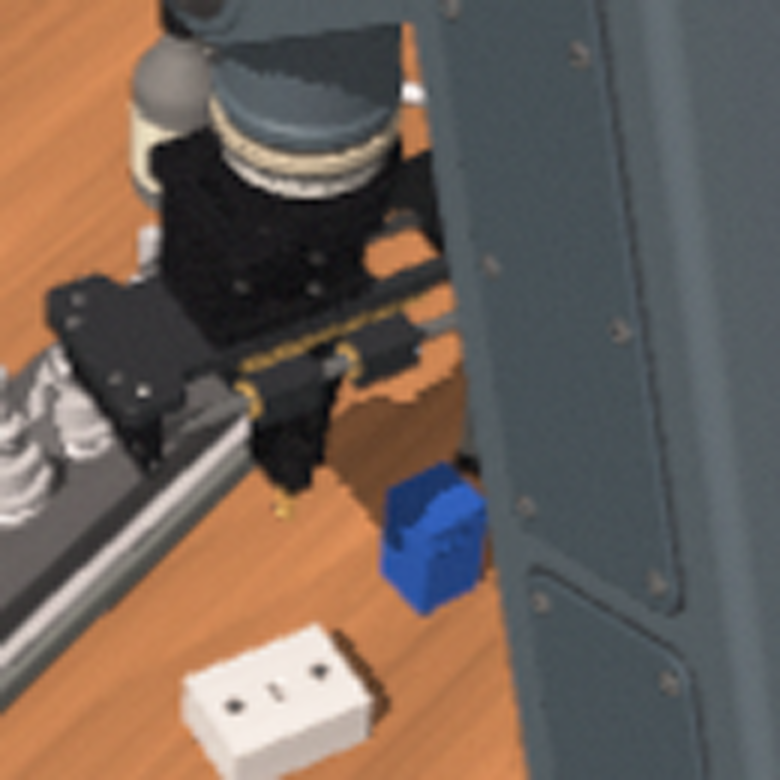

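The key is out, its brass blade visible at (283,505), and the block stayed put. Next, over to the switch.

Request:
{"fn": "send_rows", "kwargs": {"steps": [0.004,0.012,0.037,0,-0.08,0.004,0.026,0.08,0.001,-0.18,0.004,0.041,0.125,0.002,-0.3,0.004,0.056,0.17,0.003,-0.42,0.004,0.071,0.215,0.004,-0.53,0.004,0.085,0.258,0.005,-0.6,0.004,0.095,0.288,0.006,-0.635,0.004,0.0979,0.297,0.006,-0.635]}}

```text
time: 56.6
position: [0.4471, -0.3475, 0.1767]
tool_rot: [0.992, 0.124, 0.0, 0.001]
ft_force: [-0.1, 0.0, -0.7]
grip_width: 0.0077
```

Request:
{"fn": "send_rows", "kwargs": {"steps": [0.004,0,0,0,0,0.004,0,0,0,0,0.004,0,0,0,0]}}

```text
time: 56.98
position: [0.4472, -0.346, 0.1767]
tool_rot: [0.992, 0.125, -0.0, 0.001]
ft_force: [-0.3, -0.6, 0.1]
grip_width: 0.0079
```

```bash
python3 - <<'E'
from h import *
go((.4489,-.3465,.14,14.4),)
c=snap("side","s10.png",(330,100,460,210),6)
E
```

```text
t 56.98 pos [ 0.4472 -0.346   0.1767] psi 14.31 tilt 0.07 F [-0.3 -0.6  0.1] w 0.0079 q [-0.86  0.51  1.63 -0.    1.    0.47]
zaxis [ 0.0002 -0.0013]
(0.4489, -0.3465, 0.14, 14.4) -> [0.0016 0.0008 0.0367] turn -0.002 dist 0.037
```

View pics/s10.png

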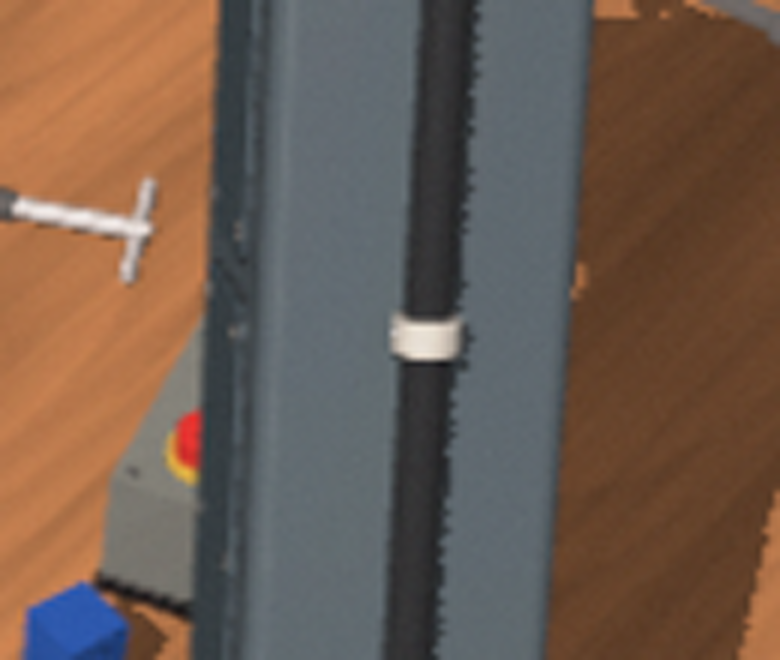

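The side view is blocked by the arm, so I'll go down by feel, aligning above the mouth first.

Request:
{"fn": "send_rows", "kwargs": {"steps": [0.004,0.0016,0.0008,0.02,-0.002,0.004,0.0016,0.0008,0.04,-0.002,0.004,0.0016,0.0008,0.049,-0.002,0.004,0.0016,0.0008,0.049,-0.002,0.004,0.0016,0.0008,0.049,-0.002,0.004,0.0016,0.0008,0.049,-0.002]}}

```text
time: 57.78
position: [0.4494, -0.3471, 0.1286]
tool_rot: [0.992, 0.126, 0.001, 0.001]
ft_force: [0.1, -0.3, -0.5]
grip_width: 0.0077
```

```bash
python3 - <<'E'
from h import *
go((.4489,-.3465,.120,14.4),)
E
```

```text
t 57.77 pos [ 0.4494 -0.3471  0.1286] psi 14.42 tilt 0.18 F [ 0.1 -0.3 -0.5] w 0.0077 q [-0.85  0.58  1.67 -0.    0.9   0.47]
zaxis [ 0.0014 -0.0028]
(0.4489, -0.3465, 0.12, 14.4) -> [-0.0003 -0.0007  0.0086] turn 0.0 dist 0.009
```

Request:
{"fn": "send_rows", "kwargs": {"steps": [0.004,-0.0003,-0.0007,0.003,0,0.004,-0.0003,-0.0007,0.006,0,0.004,-0.0003,-0.0007,0.008,0,0.004,-0.0003,-0.0007,0.01,0,0.004,-0.0003,-0.0007,0.01,0,0.004,-0.0003,-0.0007,0.01,0]}}

```text
time: 58.52
position: [0.4497, -0.3467, 0.1185]
tool_rot: [0.992, 0.125, 0.001, 0.002]
ft_force: [3.0, 0.2, -0.6]
grip_width: 0.0079
```

```bash
python3 - <<'E'
from h import *
go((.4489,-.3465,.1007,14.4),); print(robot.get_obs()['moment'])
E
```

```text
t 58.52 pos [ 0.4497 -0.3467  0.1185] psi 14.41 tilt 0.26 F [ 3.   0.2 -0.6] w 0.0079 q [-0.85  0.59  1.67  0.    0.87  0.47]
zaxis [ 0.003  -0.0033]
(0.4489, -0.3465, 0.1007, 14.4) -> [-0.0008 -0.0005  0.0178] turn 0.0 dist 0.018
[ 0.10436729 -0.82982989 -0.03056288]
```

Request:
{"fn": "send_rows", "kwargs": {"steps": [0.004,0.0006,0,0.003,0,0.004,0.0006,0,0.006,0,0.004,0.0006,0,0.009,0,0.004,0.0006,0,0.009,0]}}

```text
time: 59.02
position: [0.45, -0.3464, 0.109]
tool_rot: [0.992, 0.125, 0.001, 0.001]
ft_force: [1.6, -0.3, -1.1]
grip_width: 0.0076
```

```bash
python3 - <<'E'
from h import *
go((.4497,-.3467,.1007,14.4),); print(robot.get_obs()['moment'])
E
```

```text
t 59.02 pos [ 0.45   -0.3464  0.109 ] psi 14.4 tilt 0.2 F [ 1.6 -0.3 -1.1] w 0.0076 q [-0.85  0.61  1.68 -0.    0.85  0.47]
zaxis [ 0.0022 -0.0026]
(0.4497, -0.3467, 0.1007, 14.4) -> [-0.0003  0.0002  0.0083] turn 0.0 dist 0.008
[ 0.09260886 -0.33139364  0.00527217]
```

Sliding in with little force. I'll push on until the neck seats.

Request:
{"fn": "send_rows", "kwargs": {"steps": [0.004,0.0003,0,0.003,0,0.004,0.0003,0,0.006,0,0.004,0.0003,0,0.009,0,0.004,0.0003,0,0.0105,0,0.004,0.0003,0,0.0105,0]}}

```text
time: 59.65
position: [0.4501, -0.3464, 0.1005]
tool_rot: [0.992, 0.126, 0.001, 0.002]
ft_force: [-2.6, 3.0, 14.1]
grip_width: 0.0078
```

```bash
python3 - <<'E'
from h import *
go((.4497,-.3467,.1007,14.4),); print(robot.get_obs()['moment'])
E
```

```text
t 59.65 pos [ 0.4501 -0.3464  0.1005] psi 14.42 tilt 0.21 F [-2.6  3.  14.1] w 0.0078 q [-0.85  0.62  1.68 -0.    0.83  0.47]
zaxis [ 0.0021 -0.0031]
(0.4497, -0.3467, 0.1007, 14.4) -> [-0.0005  0.0002 -0.0002] turn 0.0 dist 0.001
[ 0.4775346   0.39817345 -0.04863896]
```

Seated at TCP z 0.1005 as predicted, with 14 N. Turn clockwise from above, which is a positive turn about the tool's z.

Request:
{"fn": "send_rows", "kwargs": {"steps": [0.004,0,0,0,0.12,0.004,0,0,0,0.26,0.004,0,0,0,0.4,0.004,0,0,0,0.54,0.004,0,0,0,0.68,0.004,0,0,0,0.8,0.004,0,0,0,0.9,0.004,0,0,0,0.9]}}

```text
time: 60.65
position: [0.4499, -0.3474, 0.101]
tool_rot: [0.948, -0.318, 0.002, 0.002]
ft_force: [-2.3, -2.3, 2.7]
grip_width: 0.0077
```

```bash
python3 - <<'E'
from h import *
go((.4501,-.3464,.1005,14.4-66),); print(robot.get_obs()['moment'])
E
```

```text
t 60.65 pos [ 0.4499 -0.3474  0.101 ] psi -37.04 tilt 0.31 F [-2.3 -2.3  2.7] w 0.0077 q [-0.85  0.62  1.68 -0.    0.83  1.37]
zaxis [ 0.0018 -0.0051]
(0.4501, -0.3464, 0.1005, -51.6) -> [-0.0005 -0.0009  0.0005] turn 0.254 dist 0.001
[-0.40448413  0.38706916  0.01176869]
```

Request:
{"fn": "send_rows", "kwargs": {"steps": [0.004,-0.0002,-0.0003,0.0005,0.08,0.004,-0.0002,-0.0003,0.0005,0.16,0.004,-0.0002,-0.0003,0.0005,0.24,0.004,-0.0002,-0.0003,0.0005,0.3,0.004,-0.0002,-0.0003,0.0005,0.3,0.004,-0.0002,-0.0003,0.0005,0.3]}}

```text
time: 61.4
position: [0.4496, -0.3477, 0.1008]
tool_rot: [0.891, -0.455, 0.002, 0.003]
ft_force: [-3.3, -3.0, 4.9]
grip_width: 0.0073
```

```bash
python3 - <<'E'
from h import *
go((.4501,-.3464,.1005,14.4-69),); print(robot.get_obs()['moment'])
E
```

```text
t 61.4 pos [ 0.4496 -0.3477  0.1008] psi -54.1 tilt 0.37 F [-3.3 -3.   4.9] w 0.0073 q [-0.85  0.62  1.68 -0.    0.83  1.66]
zaxis [ 0.0014 -0.0064]
(0.4501, -0.3464, 0.1005, -54.6) -> [-0.0008 -0.0012  0.0003] turn 0.009 dist 0.001
[-0.48759953  0.67855372  0.01913059]
```

Request:
{"fn": "send_rows", "kwargs": {"steps": [0.004,0,0,0,0.05,0.004,0,0,0,0.1,0.004,0,0,0,0.12,0.004,0,0,0,0.12]}}

```text
time: 61.9
position: [0.4493, -0.3478, 0.1008]
tool_rot: [0.862, -0.507, 0.002, 0.003]
ft_force: [-3.1, -2.1, 5.1]
grip_width: 0.0078
```

```bash
python3 - <<'E'
from h import *
go((.4501,-.3464,.1005,14.4-69),); print(robot.get_obs()['moment'])
E
```

```text
t 61.9 pos [ 0.4493 -0.3478  0.1008] psi -60.89 tilt 0.38 F [-3.1 -2.1  5.1] w 0.0078 q [-0.85  0.62  1.68 -0.01  0.83  1.78]
zaxis [ 0.0008 -0.0065]
(0.4501, -0.3464, 0.1005, -54.6) -> [-0.0009 -0.0014  0.0003] turn -0.11 dist 0.002
[-0.30666768  0.62885715  0.147353  ]
```

At the stop: 0.147 N m at 1.31 rad of tool turn. I'll ease the twist slightly, open and rise.

Request:
{"fn": "send_rows", "kwargs": {"steps": [0.004,0,0,0,-0.06,0.004,0,0,0,-0.06,0.02,0,0,0,-0.06,0.02,0,0,0,-0.06,0.035,0,0,0,-0.06,0.035,0,0,0,-0.06,0.035,0,0,0,-0.06]}}

```text
time: 62.78
position: [0.4493, -0.3477, 0.1007]
tool_rot: [0.877, -0.481, 0.002, 0.003]
ft_force: [0.8, -0.8, -0.1]
grip_width: 0.0338
```

Request:
{"fn": "send_rows", "kwargs": {"steps": [0.035,0,0,-0.02,0,0.035,0,0,-0.05,0,0.035,0,0,-0.1,0,0.035,0,0,-0.15,0,0.035,0,0,-0.16,0,0.035,0,0,-0.16,0]}}

```text
time: 63.52
position: [0.4492, -0.3466, 0.2611]
tool_rot: [0.877, -0.481, 0.002, 0.003]
ft_force: [-0.1, -0.0, -0.9]
grip_width: 0.0353
```

```bash
python3 - <<'E'
from h import *
go((.45,-.15,.25,-57),(.35,-.55,.25,-57))
E
```

```text
t 63.52 pos [ 0.4492 -0.3466  0.2611] psi -57.46 tilt 0.41 F [-0.1 -0.  -0.9] w 0.0353 q [-0.85  0.4   1.54 -0.    1.19  1.72]
zaxis [ 0.0014 -0.007 ]
(0.45, -0.15, 0.25, -57) -> [-0.1654 -0.1065  0.0097] turn -0.008 dist 0.197
(0.35, -0.55, 0.25, -57) -> [0.118  0.193  0.0124] turn -0.008 dist 0.227
```

Move the arm towards its starting side so the cameras can see the switch.

Request:
{"fn": "send_rows", "kwargs": {"steps": [0.035,0.025,0.04,0,0,0.035,0.05,0.08,0,0,0.035,0.075,0.12,0,0,0.035,0.1,0.16,0,0,0.035,0.118,0.193,0,0,0.035,0.118,0.193,0,0]}}

```text
time: 64.28
position: [0.3476, -0.5513, 0.2591]
tool_rot: [0.876, -0.482, 0.0, 0.002]
ft_force: [0.1, 0.6, -0.2]
grip_width: 0.035
```

```bash
python3 - <<'E'
from h import *
go()
c=snap("top","t11.png",(335,210,435,290),8)
P=cloud(c);Z=P[...,2]
m=np.zeros(Z.shape,bool); m[225:290,340:420]=1
for r in comps(P,m&(Z>.115)&(Z<.15),8): print(r)
tray()
snap("side","s11.png")
E
```

```text
t 64.28 pos [ 0.3476 -0.5513  0.2591] psi -57.69 tilt 0.19 F [ 0.1  0.6 -0.2] w 0.035 q [-1.18  0.53  1.32 -0.    1.29  1.4 ]
zaxis [-0.0007 -0.0032]
((np.int32(384), np.int32(253), np.int32(9), np.int32(8)), (449.0, -346.9), (9.3, 29.2), 38.07, 36, array([ 0.4489, -0.3451,  0.129 ]))
((423.4, 330.4), (135.1, 240.1), 85.23, 272, array([0.4245, 0.3644, 0.0389]))
((415.9, 236.6), (57.1, 241.5), 80.7, 177, array([0.4073, 0.2266, 0.0394]))
```

View pics/t11.png

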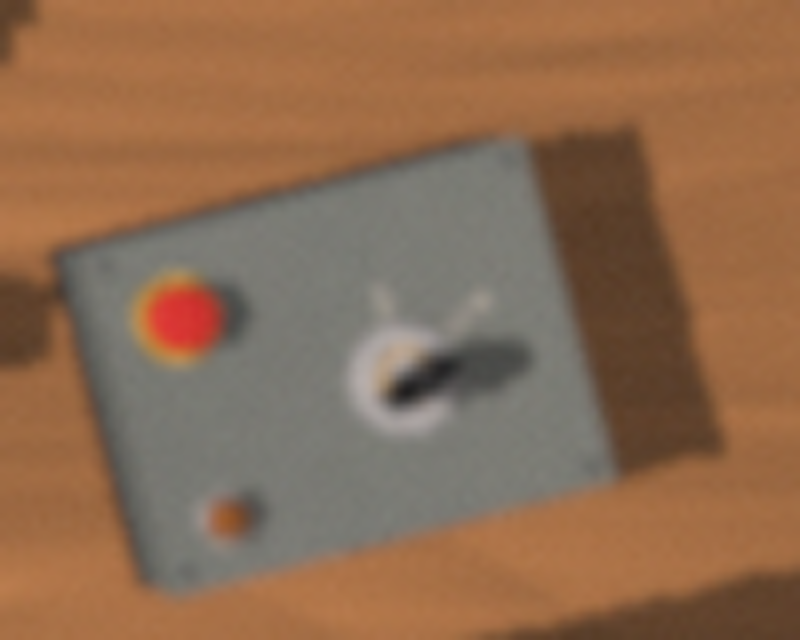

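View pics/s11.png

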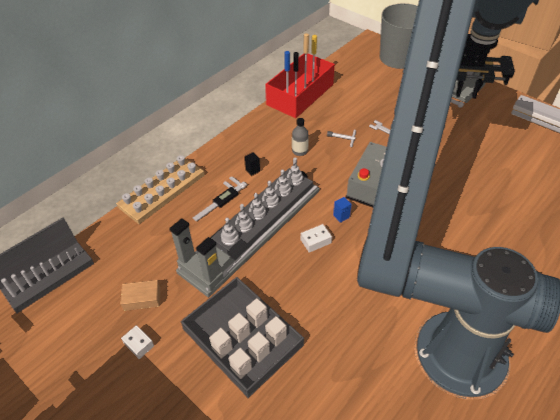

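The key stands upright in the barrel at crop (420,380), turned about 1.16 rad from OFF and just past the ON tick, within the blade's play. All six caps are in the tray, and the arm is clear.

```bash
python3 -c "
from rig import hand_in; print(hand_in())"
```

```text
the job is handed in; nothing more can be done
None
```

All six guard caps are off the cutters and standing in the tray, and the key is fully home in the console switch, turned clockwise to ON. I handed the job in after about 64 s, and no verdict is reported.

- **Caps:** each was pulled straight up by its sides and set down in the tray. Top and side pictures show all six standing, and the tray never moved.
- **Key block:** it was knocked about 2 cm aside during the run, so I measured it again before gripping the key.
- **Key seating:** it met about 14 N at exactly the height expected when fully home.
- **Key turn:** I turned until the torque rose to 0.15 N m at the stop, then eased back slightly and let go.
- **Key angle:** the last picture puts it at about 1.16 rad from OFF, just past the ON mark. Allowing 0.15 rad of play, the switch should be at about 1.0 rad or more against the 0.93 needed. I could not read the switch angle directly.
- **Other checks:** the arm and gripper were clear of everything, and the laser gate and other things on the bench look unmoved in the pictures. The wrench was partly hidden by the arm in the last one, but nothing came near it.
- **Disagreements:**
  - The camera estimates of the keyway centre differed by about 1 mm, and the blade slid about 1 mm sideways going in, with only 3 N of side force.
  - The tool's tilt drifted to about 2° during the cap moves. I brought it back to about 0.2° before gripping the key.

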